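# Bed the can crusher down on its mounts, nut by nut, crosswise

### The arm

A 6-joint arm with a two-finger parallel gripper is mounted at the origin on the work surface. World frame = base frame: x ahead of the robot, y to its left, z up, the work surface at z = 0. Lengths are in m, angles in degrees, forces in N, time in s.
With the tool pointing down it reaches from about 0.35 to 0.875 m from the base axis. Payload 4.2 kg.
Tool frame: the origin (TCP) lies midway between the tips of the shut fingers; the grasp point (between the pads) lies 19 mm behind it (r.pinch_z is the distance from the TCP to the grasp point, in m); z points along the fingers, y is the line along which they close (so a half turn about z gives the same grasp; the last joint's range is limited). The gripper opens to 87 mm and grips with 3 to 60 N. Pads are 19 mm wide; open, the fingers measure 117 mm over their backs; the gripper's body (75 mm by 190 mm) begins 51 mm behind the grasp point.
Start: joints at [81.795, 22.042, 0.453, 0, -68.411, -14.817], TCP at [0.244, 0.575, 0.223] pointing down, gripper open.
Joint ranges: [-179.83, 179.83], [-69.29, 118.12], [-61.27, 80.66], [-181.25, 117.63], [-171.15, -9.14], [-177.46, 177.46]. Speed limits (degrees/s): [159.86, 159.86, 180, 180, 180, 180].

### API

Orientations are given as a 3x3 rotation matrix whose columns are the frame's x, y, z axes.
In Python, from station import r, imaging, models gives the robot as it stands. The module is installed in compiled form; this text tells all that it offers.
- The arm moves only by the tool apply_moves, never from a script. Its argument "moves" is a list of rows, each a list of 2 entries, a list of its own where there are three numbers: the shift along the tool's x, y, z in m, then the turn about the tool's z in degrees. A call has 1 to 5 rows; each row shifts and turns the commanded pose from where the row before left it, along the tool's axes as they then stand; what a row does not reach is not made up. A row lasts 1/12 s, in which the tool goes at most 41.7 mm and 7.16 degrees, less where a joint would pass 70% of its speed; a pose out of reach is approached as far as the arm can. A call is refused whole if a number of a shift passes 0.0417 or a number of a turn 7.16, either way. A call with a gripper value outside its range is refused whole. "hand" is the finger opening in m, from 0 to 0.087, set as the call begins (left out, the last holds). The fingers move at their own pace and stop on an object; the grip force is fixed at half the most. Time passes only in rows, so rows that do not move let the fingers close. It gives the time, the measured TCP pose, the force, the opening and the grip force at its end, in the units of the state.
- r.sense(): the state, without advancing time (a new reading comes with each control period).
- imaging.capture(name): name is "side" or "top"; returns a dict with "frame" (420x560x3 uint8, blue, green, red), "intrinsics" (3x3 intrinsics, pixels), "eye" and "orientation" of the camera in the world. Camera axes: x right, y down, z forward; pixel columns grow to the right and rows downward; lengths in m; the calibration is good to about 2 mm. A picture is of the moment at which its call begins. There is no depth.
- r.finish_job(): hands the job in; it is judged then, once.
Trained networks look in a picture, given as the dict that the camera call returned (one of the last four; its "shot" number tells which), for a name from the list of things; names that differ only in an ending like _2 or _b are one class to them, and where a whole thing is asked for, a point or a joint stands for the part that bears it (a point fixed in the world has none). Each returns a list of dicts, best first, with "confidence" (0 to 1); they miss things now and then, are a little off and sometimes report something else, mostly with a low value. They report only what shows in the picture. A call takes as long as a camera call.
- models.cut_out(picture, target): "region" (420x560 bool, what is visible of it) and "extent" ([left, top, width, height] as shares, 0 to 1, of the picture: columns of its width, rows of its height, round what is visible of it).
- models.place_of(picture, target): "at" ([column, row] as shares, 0 to 1, of the picture: columns of its width, rows of its height: a listed point, or the origin of a listed thing).
The state is a dict: "time_s": time; "joints": joint angles; "joint_velocities": joint speeds; "effort": joint torques, N m; "tcp_pos": TCP position; "ee_rot": TCP orientation; "wrist_force": force on the tool from outside, world axes, zero at the start; "moment": the same for the moment, N m; "gripper_width": opening from 0.0 (shut) to 1.0 (fully open); "gripper_force": force on a finger pad.
Only numpy, scipy, OpenCV 4.12 (cv2) and the standard library are available. Lean on these libraries where they do the work, as an engineer would, in place of code of your own. Each camera call takes 0.05 s, during which the arm holds its last target. There are 200 camera calls.

### The job

The can crusher floats on its four rubber mounts with its T-handle nuts only spun on. Draw its flange down evenly by tightening the nuts crosswise, always going from a nut to the one diagonally opposite before the other pair: a first round that takes all four about half way down (some 50 to 60 degrees of turn each), then a second round, crosswise again, that brings every nut to hand-snug, about 0.4 newton metres, with the flange fully home and level on the steel sleeves inside the rubber. Do not let the flange cock over or overtighten a nut, leave the bottle, vase and loose can alone, and finish with your hand clear.

Things in the scene. Friction and masses are not known exactly. Their poses are not given: they have to be found in the camera images.
- mount: four mounts fixed to the cabinet top, as one: black rubber cushions 42 mm across, 14 mm tall, each with a chrome 10 mm stud standing up to 63.5 mm. Origin on the cabinet top at the centre of the four, z up; studs at x +-95, y +-85 mm in its frame. Hidden in each cushion is a steel sleeve 2.1 to 4.1 mm shorter than the rubber (the four alike); the flange is home when it sits on all four
- crusher: chrome bench can crusher on a flange plate 246 x 226 x 6 mm, origin under its centre, 14 mm over the cabinet top at the start, axes as the mount's. Within 35 mm of its y axis: cradle, anvil, press plate, bearing block, up to 64 mm over the origin; a folded lever runs along -y to 300 mm, up to 68 mm high. It can only sink and tilt on its studs; the rubber pushes back 2.5 N per mm at each corner
- nut1: black plastic T-handle nut on the stud at mount x +95, y +85 mm (diagonally across from nut3). Origin on the stud axis, under its collar (32 mm across, 8 mm tall). On it, 8 to 40 mm up, a straight bar 12 mm thick along its own x with a round end 16 mm across at x +-26 mm. Push an end round with shut fingers (the end that points away from the crusher leaves most room), or grip the bar.
- nut2: T-handle nut like nut1, at mount x -95, y +85 mm (diagonally across from nut4). The nuts have a steep quick thread: clockwise seen from above tightens and lowers a nut by 2 mm per radian, so the hand must sink with it. They start 0.2 to 0.7 mm clear of the flange and stay where they are left
- nut3: T-handle nut like nut1, at mount x -95, y -85 mm (diagonally across from nut1). Turning any nut takes 0.12 N m by itself (locking thread) and another 0.007 N m per newton of its push on the flange: 0.12 to 0.25 N m while it runs down and squeezes rubber, then a steep climb of about 1.5 N m per radian once the flange is home on the sleeve below it
- nut4: T-handle nut like nut1, at mount x +95, y -85 mm (diagonally across from nut2). For every nut: hand-snug is about 0.4 N m of turning torque, which is 15.5 N pushed squarely at a round end, 26 mm from the axis; more than 0.55 N m (21 N) is overtightened. Judge it while the nut turns: at rest its thread holds it, and a gripping hand can feel anything
- bottle: bystander: empty green glass bottle, 72 mm across, 262 mm tall, standing; origin under its centre
- vase: bystander: empty white ceramic vase, 106 mm across, 165 mm tall, standing; origin under its centre
- can: bystander: squashed aluminium can lying flat, 68 mm across, 27 mm tall; origin under its centre

How it is judged (in metres and radians):
On the way, in this order (a step that is already met when the one before it is completed fails the run):
1. first round: two diagonally opposite nuts have been drawn down (each at least 0.8 mm below where it first met the flange) while the other two have not been tightened yet (((z of each of nut1, nut3 in the frame of mount below 0.0192 m and z of each of nut2, nut4 in the frame of mount above 0.0196 m) or (z of each of nut2, nut4 in the frame of mount below 0.0192 m and z of each of nut1, nut3 in the frame of mount above 0.0196 m))), for 0.2 s.
2. first round complete: all four nuts are drawn down at least 0.8 mm, and none is snug yet (each presses with less than 22 N) (z of each of nut1, nut2, nut3, nut4 in the frame of mount below 0.0192 m and contact force between each of nut1, nut2, nut3, nut4 and crusher below 22 N), for 0.2 s.
3. second round: two diagonally opposite nuts are snug (pressing with more than 18 N) while the other two are not (((contact force between each of nut1, nut3 and crusher above 18 N and not (contact force between nut2 and crusher above 18 N) and not (contact force between nut4 and crusher above 18 N)) or (contact force between each of nut2, nut4 and crusher above 18 N and not (contact force between nut1 and crusher above 18 N) and not (contact force between nut3 and crusher above 18 N)))), for 0.2 s.
At the end, for the whole second after the job is handed in: every nut is snug, pressing on the flange with more than 18 N (more than the squeezed rubber alone can give, so the flange is home on its sleeves) and less than 65 N; the crusher is level within 0.004 rad; bystanders stand where they were; nothing is touched (contact force between each of nut1, nut2, nut3, nut4 and crusher above 18 N and angle between crusher's own z axis and vertical below 0.004 rad and linear speed of each of bottle, vase, can below 0.02 m/s).
It fails at once if a nut was overtightened (it pressed on the flange with more than 65 N, about 0.57 N m) (contact force between any of nut1, nut2, nut3, nut4 and crusher above 65 N).
It fails at once if the crusher's flange was cocked over (tilted by more than 0.0145 rad) (angle between crusher's own z axis and vertical above 0.0145 rad).
It fails at once if a nut was run home (more than 25 N) while another had not been drawn down at all (contact force between any of nut1, nut2, nut3, nut4 and crusher above 25 N and z of any of nut1, nut2, nut3, nut4 in the frame of mount above 0.0196 m).
It fails at once if a bystander was knocked over or shifted by more than 20 mm (distance of any of bottle, vase, can from where it was at the start of the episode above 0.02 m or angle between any of bottle, vase, can's own z axis and vertical above 0.3 rad).
It also fails if it takes over 72 s, if anything falls off the work surface, if the arm or the gripper's body presses on something with over 40 N, if the wrist force passes 120 N, or if a joint passes its speed limit or range.

## Working session

There is one attempt and no reset: what is moved stays moved. The work goes in short steps, Python scripts to look and compute and a tool call to move; the robot and the scene stay as the last step left them, time stands still between calls to the robot, and variables do not carry over. Pictures are saved under pics/ and viewed, at most 10 in all, crops included, and the job is handed in when it is done.

Besides the shell and the picture viewer there is one more tool, called after ">>>" as a command line: name --argument value ..., lists and objects as JSON in quotes. apply_moves: Moves the arm, as the interface text tells. Its arguments: {"type":"object","properties":{"moves":{"type":"array"},"hand":{"type":"number"}},"required":["moves"]}

```bash
mkdir -p pics; cat > h.py <<'E'
import numpy as np, cv2
from station import r, imaging, models
def proj(c,P):
    q=np.asarray(c["orientation"]).T@(np.asarray(P,float)-np.asarray(c["eye"])); k=np.asarray(c["intrinsics"])@q
    return k[:2]/k[2]
def ray(c,uv):
    d=np.linalg.inv(np.asarray(c["intrinsics"]))@np.array([uv[0],uv[1],1.]); d=np.asarray(c["orientation"])@d
    return np.asarray(c["eye"]),d/np.linalg.norm(d)
def tri(rays):
    A=np.zeros((3,3));b=np.zeros(3)
    for o,d in rays:
        M=np.eye(3)-np.outer(d,d);A+=M;b+=M@o
    return np.linalg.solve(A,b)
def at_z(c,uv,z):
    o,d=ray(c,uv); return o+d*(z-o[2])/d[2]
E
python3 - <<'E'
from h import *
print(r.sense())
for n in("side","top"):
    c=imaging.capture(n); cv2.imwrite(f"pics/{n}0.png",c["frame"])
    print(n,c["intrinsics"],c["eye"],c["orientation"])
    for t in("mount","crusher","nut1","bottle","vase","can"):
        p=models.place_of(c,t); print(t,[(np.round(np.array(q["at"])*[560,420],1),round(q["confidence"],2)) for q in p][:5])
E
```

```text
{'time_s': 0.0, 'joints': array([ 8.17958025e+01,  2.20890711e+01,  3.81057421e-01, -2.89174464e-02,
       -6.84113762e+01, -1.48165894e+01]), 'joint_velocities': array([ 0.04250295,  0.07597439, -0.03428778, -0.10653915, -0.04991283,
       -0.10887009]), 'effort': array([-8.45358154e-04, -3.90665209e+01,  1.87402010e+01,  4.21969414e+00,
        1.09191769e-02, -1.94435911e-04]), 'tcp_pos': array([0.24416352, 0.57468612, 0.22148632]), 'ee_rot': array([[ 9.20290238e-01, -3.91235604e-01, -7.61843599e-04],
       [-3.91236338e-01, -9.20288078e-01, -1.99540619e-03],
       [ 7.95583638e-05,  2.13441373e-03, -9.99997719e-01]]), 'wrist_force': array([-0.55786776, -0.59821507,  0.24193726]), 'moment': array([-0.02409373,  0.04612212, -0.02821335]), 'gripper_force': 0.0, 'gripper_width': 0.999668295364469}
side [[530.10783052   0.         283.34485584]
 [  0.         530.10783052 206.58055139]
 [  0.           0.           1.        ]] [0.40940126 0.88392959 0.90221509] [[-0.96842161 -0.17072983  0.18168908]
 [-0.24883663  0.70715623 -0.66182354]
 [-0.01548955 -0.68613511 -0.72730921]]
mo
[... 249 characters left out ...]
[(array([307.5, 333.8]), 0.84), (array([304.1, 216.9]), 0.32)]
can [(array([212.5, 194.7]), 0.92)]
top [[524.86755822   0.         278.67676918]
 [  0.         524.86755822 217.81684638]
 [  0.           0.           1.        ]] [0.3639036  0.14768356 1.17995023] [[-0.12868411 -0.97019312  0.20534293]
 [-0.99168472  0.12617642 -0.02531653]
 [-0.00134752 -0.20689328 -0.97836259]]
mount [(array([293. , 227.1]), 0.86)]
crusher [(array([296.5, 232. ]), 0.79)]
nut1 [(array([257.7, 271.1]), 0.67), (array([326.9, 183.1]), 0.57), (array([249. , 188.2]), 0.53), (array([332.5, 268.8]), 0.5)]
bottle [(array([162.3, 205. ]), 0.82)]
vase [(array([170.5, 281.6]), 0.8)]
can [(array([286.2, 137.1]), 0.72)]
```

View pics/side0.png

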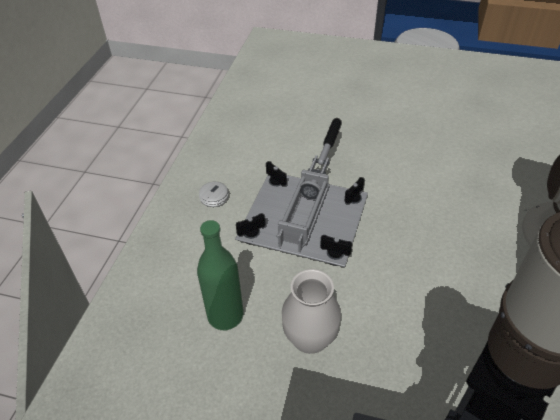

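View pics/top0.png

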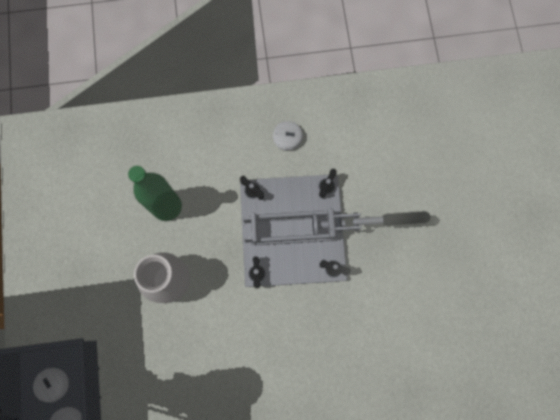

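```bash
cat > m.py <<'E'
from h import *
from scipy.optimize import least_squares
def fit():
    cs={n:imaging.capture(n) for n in("side","top")}
    px={n:[np.array(q["at"])*[560,420] for q in models.place_of(c,"nut1") if q["confidence"]>.3] for n,c in cs.items()}
    mt={n:np.array(models.place_of(c,"mount")[0]["at"])*[560,420] for n,c in cs.items()}
    m=tri([ray(cs[n],mt[n]) for n in cs]); print("mount",m)
    ms=[]
    for a in px["side"]:
        for b in px["top"]:
            ra,rb=ray(cs["side"],a),ray(cs["top"],b); P=tri([ra,rb])
            res=sum(np.linalg.norm(np.cross(P-o,d)) for o,d in(ra,rb)); ms.append((res,P))
    for s in sorted(ms,key=lambda t:t[0])[:7]: print(np.round(s[1],4),round(s[0],4))
    return cs,px,m
if __name__=="__main__":
    cs,px,m=fit()
    for t in("bottle","vase","can"):
        print(t,np.round(tri([ray(c,np.array(models.place_of(c,t)[0]["at"])*[560,420]) for c in cs.values()]),4))
E
python3 m.py
```

```text
mount [0.58134518 0.09225593 0.00154278]
[0.6781 0.1756 0.0303] 0.0014
[0.4906 0.1755 0.0083] 0.0022
[0.618  0.3306 0.2207] 0.0038
[0.6659 0.0063 0.0381] 0.0043
[0.5809 0.3081 0.336 ] 0.0094
[ 0.5073 -0.0032 -0.2175] 0.0102
[0.623  0.1713 0.2019] 0.0146
bottle [0.6716 0.3732 0.0072]
vase [ 0.5013  0.3748 -0.0049]
can [ 0.81    0.0696 -0.0129]
```

```bash
cat > fitm.py <<'E'
from h import *
import sys
from scipy.optimize import least_squares, linear_sum_assignment, minimize
ST=np.array([[95,85],[-95,85],[-95,-85],[95,-85]])/1e3
t=np.linspace(0,2*np.pi,24,endpoint=False); C=np.c_[np.cos(t),np.sin(t)]
def cyl(x,rad,z0,z1): return np.vstack([np.c_[C*rad+[x,0],np.full(24,z)] for z in(z0,z1)])
PARTS=[cyl(0,.016,0,.008),cyl(.026,.008,.008,.04),cyl(-.026,.008,.008,.04),
  np.array([[x,y,z] for x in(-.026,.026) for y in(-.006,.006) for z in(.008,.04)]),cyl(0,.005,.03,.043)]
def sil(c,P,a,off,S=4):
    im=np.zeros((420*S,560*S),np.uint8); R=np.array([[np.cos(a),-np.sin(a),0],[np.sin(a),np.cos(a),0],[0,0,1]])
    K=np.asarray(c["intrinsics"]);Rc=np.asarray(c["orientation"])
    for p in PARTS:
        q=((p@R.T+P-np.asarray(c["eye"]))@Rc)@K.T; uv=(q[:,:2]/q[:,2:]+off+.5)*S-.5
        cv2.fillConvexPoly(im,cv2.convexHull(uv.astype(np.float32)).round().astype(np.int32),255)
    return cv2.resize(im,(560,420),interpolation=cv2.INTER_AREA)/255.
def studs(m): 
    c,s=np.cos(m[2]),np.sin(m[2]); return ST@np.array([[c,s],[-s,c]])+m[:2]
def run(zs=(.0205,)*4,a0=None):
    cs={n:imaging.capture(n) for n in("side","top")}
    px={};reg={}
    for n,c in cs.items():
        px[n]=[np.array(q["at"])*[560,420] for q in models.place_of(c,"nut1") if q["confidence"]>.3]
        reg[n]=[q["region"] for q in models.cut_out(c,"nut1") if q["confidence"]>.2]
        px[n+"m"]=[np.array(models.place_of(c,x)[0]["at"])*[560,420] for x in("mount","crusher")]
    def res(m):
        o=[]
        for n,c in cs.items():
            s=[proj(c,[*p,z]) for p,z in zip(studs(m),zs)]
            D=np.array([[np.linalg.norm(a-b) for b in px[n]] for a in s]); i,j=linear_sum_assignment(D)
            for a,b in zip(i,j): o+=list(s[a]-px[n][b])
            for z,q in zip((0,.014),px[n+"m"]): o+=list(proj(c,[m[0],m[1],z])-q)
        return np.array(o) if len(o)==24 else np.resize(o,24)
    f=least_squares(res,[.581,.091,0.02],loss="soft_l1"); m=f.x
    print("mount xy yaw",m[:2].round(4),np.degrees(m[2]).round(2),"rms px",np.sqrt(np.mean(res(m)**2)).round(2))
    print("res",res(m).round(1))
    S=studs(m);out=[]
    for k in range(4):
        P0=np.array([*S[k],zs[k]]); rg={}
        for n,c in cs.items():
            cen=proj(c,P0+[0,0,.02]); cand=[(np.linalg.norm(np.argwhere(g).mean(0)[::-1]-cen),i) for i,g in enumerate(reg[n]) if g.any()]
            d,i=min(cand); 
            if d<12: rg[n]=reg[n][i]
        def cost(p):
            e=0
            for n in rg:
                s=sil(cs[n],P0+[p[0],p[1],0],p[2],0); g=rg[n]
                e+=1-np.minimum(s,g).sum()/np.maximum(s,g).sum()
            return e/max(len(rg),1)
        best=min(((cost([0,0,a]),a) for a in np.radians(np.arange(0,180,7.5))))
        o=minimize(cost,[0,0,best[1]],method="Nelder-Mead",options=dict(initial_simplex=np.array([[0,0,best[1]],[.002,0,best[1]],[0,.002,best[1]],[0,0,best[1]+.15]]),xatol=1e-4,fatol=1e-4))
        # second-best mode
        al=sorted(((round(cost([o.x[0],o.x[1],a]),3),round(np.degrees(a))) for a in np.radians(np.arange(0,180,15))))[:3]
        print("nut%d"%(k+1),"nominal",S[k].round(4),"shift mm",(o.x[:2]*1e3).round(1),"bar deg",np.degrees(o.x[2]).round(1)%180,"cost",round(o.fun,3),list(rg),al)
        out.append(o.x)
    return cs,m,out
if __name__=="__main__":
    cs,m,out=run()
    np.savez("fit.npz",m=m,a=[o[2] for o in out])
    S=studs(m);ims=[]
    for n,c in cs.items():
        f=c["frame"].copy()
        im=f
        msk=sum(sil(c,np.array([*S[k],.0205])+[*out[k][:2],0],out[k][2],0) for k in range(4))
        u,v=proj(c,[m[0],m[1],.02]).astype(int); sl=np.s_[v-65:v+65,u-85:u+85]
        big=cv2.resize(f[sl],None,fx=4,fy=4,interpolation=cv2.INTER_CUBIC); mb=(cv2.resize(msk[sl],None,fx=4,fy=4)>.5).astype(np.uint8)
        cn,_=cv2.findContours(mb,0,2); cv2.drawContours(big,cn,-1,(0,255,255),1); ims.append(cv2.resize(big,(520,398)) if 0 else big[::1])
    a=np.vstack([cv2.resize(i,(390,298)) for i in ims]); cv2.imwrite("pics/fit1.png",a)
E
python3 fitm.py
```

```text
mount xy yaw [0.5805 0.0914] -3.15 rms px 2.24
res [-0.2  1.3 -0.4  0.3 -0.6  0.9 -1.6  3.   2.   2.5 -1.1 -5.7  5.   1.9
 -3.8  0.4  1.5  0.1  0.3  1.7  1.  -0.4  0.6 -3.4]
nut1 nominal [0.6801 0.171 ] shift mm [ 0.4 -0.9] bar deg 40.9 cost 0.193 ['side', 'top'] [(np.float64(0.201), 45), (np.float64(0.287), 30), (np.float64(0.373), 60)]
nut2 nominal [0.4903 0.1815] shift mm [-0.2  0.8] bar deg 174.3 cost 0.17 ['side', 'top'] [(np.float64(0.212), 0), (np.float64(0.246), 165), (np.float64(0.386), 15)]
nut3 nominal [0.481  0.0117] shift mm [-2.1  2.3] bar deg 65.9 cost 0.178 ['side', 'top'] [(np.float64(0.222), 60), (np.float64(0.292), 75), (np.float64(0.413), 45)]
nut4 nominal [0.6707 0.0013] shift mm [-2.4 -1.1] bar deg 145.4 cost 0.148 ['side', 'top'] [(np.float64(0.183), 150), (np.float64(0.274), 135), (np.float64(0.378), 165)]
```

View pics/fit1.png

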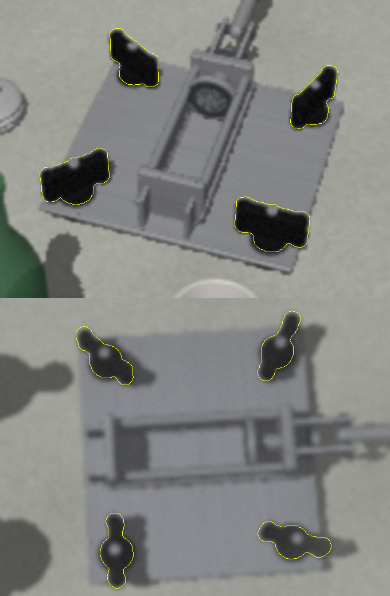

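```bash
cat > plan.py <<'E'
from h import *
import sys,json
NUT={1:(.6801,.1699),2:(.4905,.1830),3:(.4788,.0134),4:(.6684,.0003)}
def th(): 
    R=r.sense()["ee_rot"]; return np.degrees(np.arctan2(R[1][0],R[0][0]))
def plan(wps,th0,p0=None,step=.036,turn=6.,rnd=.0005):
    p=np.array(r.sense()["tcp_pos"] if p0 is None else p0); a=th0; rows=[]
    for w in wps:
        n=int(max(1,np.ceil(np.linalg.norm(np.array(w[:3])-p)/step),np.ceil(abs(w[3]-a)/turn)))
        for k in range(n,0,-1):
            d=(np.array(w[:3])-p)/k; c,s=np.cos(np.radians(a)),np.sin(np.radians(a))
            X=np.array([[c,s,0],[s,-c,0],[0,0,-1]]) # rows: tool x,y,z in world
            sh=np.round(X@d/rnd)*rnd; t=round((a-w[3])/k*2)/2 if k>1 else round((a-w[3])*2)/2
            rows.append([[round(float(v),4) for v in sh],float(t)]); p=p+X.T@sh; a-=t
    print("end",p.round(4),round(a,1),len(rows),"rows")
    for i in range(0,len(rows),5): print(json.dumps(rows[i:i+5]).replace(" ",""))
if __name__=="__main__":
    wps=json.loads(sys.argv[1]); t=th(); ref=float(sys.argv[2]); t+=360*round((ref-t)/360)
    s=r.sense(); print("t",s["time_s"],"tcp",s["tcp_pos"].round(4),"th",round(t,2),"F",s["wrist_force"].round(1),"M",s["moment"].round(3),"q6",s["joints"][[0,5]].round(1),"gw",round(s["gripper_width"]*87,1))
    plan(wps,t)
E
python3 plan.py '[[0.4788,0.0134,0.13,-114],[0.4788,0.0134,0.034,-114]]' -23
```

```text
t 1.8 tcp [0.2444 0.5752 0.2225] th -23.02 F [-0.8 -0.4  0.4] M [0.007 0.016 0.016] q6 [ 81.8 -14.8] gw 86.9
end [0.4787 0.0137 0.034 ] -114.0 21 rows
[[[0.024,0.0235,0.005],5.0],[[0.026,0.0215,0.005],5.0],[[0.028,0.019,0.005],5.0],[[0.0295,0.0165,0.005],5.0],[[0.031,0.014,0.005],5.0]]
[[[0.032,0.011,0.005],5.0],[[0.033,0.0085,0.005],5.0],[[0.0335,0.0055,0.005],5.0],[[0.0335,0.0025,0.0055],5.0],[[0.034,-0.0005,0.005],5.0]]
[[[0.0335,-0.0035,0.0055],5.0],[[0.033,-0.006,0.005],5.0],[[0.0325,-0.009,0.0055],5.0],[[0.0315,-0.012,0.005],5.0],[[0.0305,-0.0145,0.0055],5.0]]
[[[0.029,-0.0175,0.005],5.5],[[0.0275,-0.02,0.0055],5.0],[[0.026,-0.022,0.005],5.5],[[-0.0,-0.0,0.032],0.0],[[-0.0,-0.0,0.032],0.0]]
[[[-0.0005,-0.0,0.032],0.0]]
```

>>> apply_moves --moves '[[[0.024,0.0235,0.005],5],[[0.026,0.0215,0.005],5],[[0.028,0.019,0.005],5],[[0.0295,0.0165,0.005],5],[[0.031,0.014,0.005],5]]' --hand 0.045

```text
time_s: 2.22
tcp_pos: [0.3098, 0.4178, 0.1975]
ee_rot: [[0.666, -0.746, 0.0], [-0.746, -0.666, 0.0], [-0.0, -0.0, -1.0]]
wrist_force: [0.7, -0.2, -0.7]
gripper_width: 0.703
gripper_force: 0.0
```

>>> apply_moves --moves '[[[0.032,0.011,0.005],5],[[0.033,0.0085,0.005],5],[[0.0335,0.0055,0.005],5],[[0.0335,0.0025,0.0055],5],[[0.034,-0.0005,0.005],5]]'

```text
time_s: 2.63
tcp_pos: [0.3753, 0.2615, 0.1721]
ee_rot: [[0.288, -0.957, 0.001], [-0.957, -0.288, 0.001], [-0.0, -0.001, -1.0]]
wrist_force: [0.6, -0.6, 0.1]
gripper_width: 0.521
gripper_force: 0.0
```

>>> apply_moves --moves '[[[0.0335,-0.0035,0.0055],5],[[0.033,-0.006,0.005],5],[[0.0325,-0.009,0.0055],5],[[0.0315,-0.012,0.005],5],[[0.0305,-0.0145,0.0055],5]]'

```text
time_s: 3.05
tcp_pos: [0.4402, 0.1061, 0.1458]
ee_rot: [[-0.143, -0.99, 0.001], [-0.99, 0.143, 0.001], [-0.001, -0.001, -1.0]]
wrist_force: [-0.3, 1.1, 0.2]
gripper_width: 0.519
gripper_force: 0.0
```

>>> apply_moves --moves '[[[0.029,-0.0175,0.005],5.5],[[0.0275,-0.02,0.0055],5],[[0.026,-0.022,0.005],5.5],[[0,0,0],0],[[0,0,0],0]]'

```text
time_s: 3.47
tcp_pos: [0.4788, 0.0117, 0.1297]
ee_rot: [[-0.41, -0.912, -0.001], [-0.912, 0.41, -0.0], [0.0, 0.0, -1.0]]
wrist_force: [1.0, -0.4, -0.4]
gripper_width: 0.52
gripper_force: 0.0
```

```bash
python3 plan.py '[[0.4788,0.0134,0.034,-114]]' -114
```

```text
t 3.4667 tcp [0.4788 0.0117 0.1297] th -114.21 F [ 1.  -0.4 -0.4] M [ 0.112 -0.088 -0.017] q6 [ 20.9 -45.1] gw 45.2
end [0.4789 0.0133 0.0342] -114.2 3 rows
[[[-0.0005,0.0,0.032],0.0],[[-0.0005,0.0005,0.032],0.0],[[-0.0005,0.0,0.0315],0.0]]
```

>>> apply_moves --moves '[[[-0.0005,0,0.032],0],[[-0.0005,0.0005,0.032],0],[[-0.0005,0,0.0315],0],[[0,0,0],0]]'

```text
time_s: 3.8
tcp_pos: [0.4745, 0.0147, 0.0301]
ee_rot: [[-0.406, -0.914, -0.011], [-0.914, 0.406, -0.003], [0.007, 0.009, -1.0]]
wrist_force: [-0.8, 0.8, -1.2]
gripper_width: 0.517
gripper_force: 0.0
```

>>> apply_moves --moves '[[[0,0,0],0],[[0,0,0],0],[[0,0,0],0],[[0,0,0],0],[[0,0,0],0]]' --hand 0.0

```text
time_s: 4.22
tcp_pos: [0.4796, 0.0153, 0.0361]
ee_rot: [[-0.407, -0.914, 0.003], [-0.914, 0.407, 0.001], [-0.002, -0.002, -1.0]]
wrist_force: [-1.3, 0.1, 0.4]
gripper_width: 0.221
gripper_force: 0.0
```

```bash
python3 plan.py '[[0.4788,0.0134,0.034,-114]]' -114; python3 - <<'E'
from h import *
c=imaging.capture("side"); u,v=proj(c,[.4788,.0134,.05]).astype(int); cv2.imwrite("pics/n3.png",cv2.resize(c["frame"][v-50:v+50,u-70:u+70],None,fx=5,fy=5,interpolation=cv2.INTER_CUBIC))
E
```

```text
t 4.2167 tcp [0.4796 0.0153 0.0361] th -114.0 F [-1.3  0.1  0.4] M [ 0.104 -0.037 -0.002] q6 [ 21.3 -45.3] gw 19.2
end [0.4788 0.0135 0.0341] -114.0 1 rows
[[[0.002,0.0,0.002],0.0]]
```

View pics/n3.png

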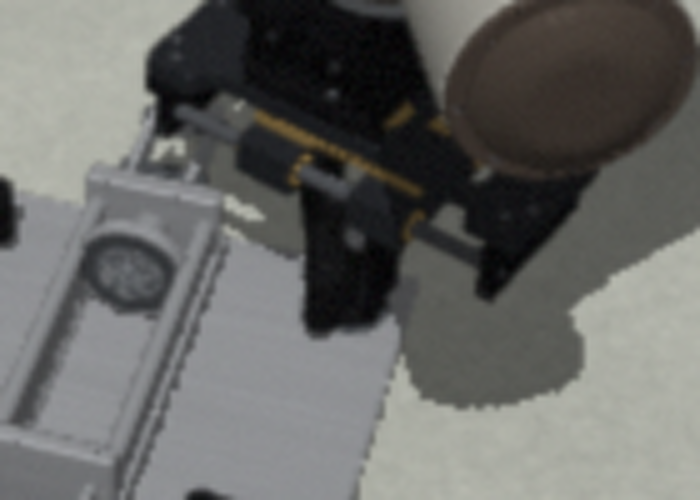

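>>> apply_moves --moves '[[[0.001,0,0.001],0],[[0.001,0,0.001],0],[[0,0,0],0],[[0,0,0],0],[[0,0,0],0]]' --hand 0.0

```text
time_s: 4.68
tcp_pos: [0.48, 0.0145, 0.0351]
ee_rot: [[-0.406, -0.914, 0.005], [-0.914, 0.406, 0.002], [-0.004, -0.004, -1.0]]
wrist_force: [-2.8, 5.9, 13.6]
gripper_width: 0.137
gripper_force: 30.0
```

```bash
python3 plan.py '[[0.4788,0.0134,0.034,-114]]' -114
```

```text
t 4.6833 tcp [0.48   0.0145 0.0351] th -113.97 F [-2.8  5.9 13.6] M [ 2.029  1.209 -0.087] q6 [ 21.2 -45.1] gw 11.9
end [0.4789 0.0133 0.0341] -114.0 1 rows
[[[0.0015,0.0005,0.001],0.0]]
```

>>> apply_moves --moves '[[[0,0,-0.0005],5],[[0,0,0],5],[[0,0,0],5],[[0,0,0],5],[[0,0,0.0002],5]]'

```text
time_s: 5.1
tcp_pos: [0.4807, 0.014, 0.0346]
ee_rot: [[-0.756, -0.654, 0.006], [-0.654, 0.757, 0.002], [-0.006, -0.003, -1.0]]
wrist_force: [1.7, 0.8, 4.7]
gripper_width: 0.14
gripper_force: 30.0
```

```bash
python3 plan.py '[[0.4788,0.0134,0.034,-114]]' -114|head -1
```

```text
t 5.1 tcp [0.4807 0.014  0.0346] th -139.16 F [1.7 0.8 4.7] M [ 0.347 -0.586  0.117] q6 [ 21.1 -70.3] gw 12.2
```

>>> apply_moves --moves '[[[0,0,0.0001],5],[[0,0,0.0002],5],[[0,0,0.0002],5],[[0,0,0.0001],5],[[0,0,0.0002],5]]'

```text
time_s: 5.52
tcp_pos: [0.4812, 0.0132, 0.0338]
ee_rot: [[-0.962, -0.273, 0.007], [-0.273, 0.962, 0.001], [-0.007, -0.001, -1.0]]
wrist_force: [4.3, -4.4, 4.9]
gripper_width: 0.138
gripper_force: 30.0
```

>>> apply_moves --moves '[[[0,0,0.0002],6],[[0,0,0],0]]'

```text
time_s: 5.68
tcp_pos: [0.4813, 0.013, 0.0336]
ee_rot: [[-0.985, -0.171, 0.007], [-0.171, 0.985, 0.0], [-0.007, -0.001, -1.0]]
wrist_force: [4.0, -5.0, 3.5]
gripper_width: 0.138
gripper_force: 30.0
```

```bash
python3 plan.py '[[0.4788,0.0134,0.034,-114]]' -114|head -1
```

```text
t 5.6833 tcp [0.4813 0.013  0.0336] th -170.14 F [ 4.  -5.   3.5] M [-1.436 -1.478 -0.13 ] q6 [  21.  -101.3] gw 12.0
```

>>> apply_moves --moves '[[[0,0,0],0],[[0,0,0],0],[[0,0,0],0],[[0,0,-0.01],0],[[0,0,-0.03],0]]' --hand 0.045

```text
time_s: 6.1
tcp_pos: [0.4743, 0.012, 0.0686]
ee_rot: [[-0.985, -0.172, -0.01], [-0.172, 0.985, -0.003], [0.011, -0.001, -1.0]]
wrist_force: [0.1, -1.3, -0.3]
gripper_width: 0.43
gripper_force: 0.0
```

>>> apply_moves --moves '[[[0,0,-0.036],0],[[0,0,0],0]]'

```text
time_s: 6.27
tcp_pos: [0.4818, 0.014, 0.1136]
ee_rot: [[-0.984, -0.175, 0.011], [-0.175, 0.985, 0.002], [-0.012, 0.0, -1.0]]
wrist_force: [1.2, 0.0, 0.6]
gripper_width: 0.498
gripper_force: 0.0
```

```bash
sed -i 's/turn=6./turn=7./' plan.py; python3 plan.py '[[0.6801,0.1699,0.105,41]]' -170
```

```text
t 6.2667 tcp [0.4818 0.014  0.1136] th -169.9 F [1.2 0.  0.6] M [ 0.093 -0.29  -0.06 ] q6 [  21.1 -101.1] gw 43.4
end [0.68   0.1701 0.1051] 41.1 31 rows
[[[-0.007,0.004,0.0005],-7.0],[[-0.0075,0.003,0.0005],-7.0],[[-0.008,0.002,0.0005],-7.0],[[-0.008,0.001,0.0005],-7.0],[[-0.008,-0.0,0.0],-7.0]]
[[[-0.008,-0.001,0.0005],-7.0],[[-0.008,-0.002,0.0],-7.0],[[-0.0075,-0.003,0.0005],-6.5],[[-0.007,-0.004,0.0],-7.0],[[-0.0065,-0.0045,0.0005],-6.5]]
[[[-0.006,-0.0055,0.0],-7.0],[[-0.0055,-0.006,0.0005],-6.5],[[-0.005,-0.0065,0.0],-7.0],[[-0.004,-0.007,0.0005],-6.5],[[-0.003,-0.0075,0.0],-7.0]]
[[[-0.002,-0.008,0.0005],-6.5],[[-0.001,-0.008,0.0],-7.0],[[-0.0,-0.008,0.0005],-6.5],[[0.0005,-0.008,0.0],-7.0],[[0.0015,-0.008,0.0005],-6.5]]
[[[0.0025,-0.008,0.0],-7.0],[[0.0035,-0.0075,0.0005],-6.5],[[0.0045,-0.007,0.0],-7.0],[[0.005,-0.0065,0.0005],-6.5],[[0.006,-0.0055,0.0],-7.0]]
[[[0.0065,-0.005,0.0005],-6.5],[[0.007,-0.004,0.0],-7.0],[[0.0075,-0.0035,0.0005],-6.5],[[0.008,-0.0025,0.0],-7.0],[[0.008,-0.0015,0.0005],-6.5]]
[[[0.008,-0.001,0.0],-7.0]]
```

>>> apply_moves --moves '[[[-0.007,0.004,0.0005],-7],[[-0.0075,0.003,0.0005],-7],[[-0.008,0.002,0.0005],-7],[[-0.008,0.001,0.0005],-7],[[-0.008,0,0],-7]]'

```text
time_s: 6.68
tcp_pos: [0.5092, 0.0384, 0.1054]
ee_rot: [[-0.703, -0.711, -0.001], [-0.711, 0.703, -0.0], [0.001, 0.001, -1.0]]
wrist_force: [-0.3, -0.3, 0.2]
gripper_width: 0.513
gripper_force: 0.0
```

>>> apply_moves --moves '[[[-0.008,-0.001,0.0005],-7],[[-0.008,-0.002,0],-7],[[-0.0075,-0.003,0.0005],-6.5],[[-0.007,-0.004,0],-7],[[-0.0065,-0.0045,0.0005],-6.5]]'

```text
time_s: 7.1
tcp_pos: [0.5415, 0.0629, 0.1039]
ee_rot: [[-0.185, -0.983, -0.001], [-0.983, 0.185, -0.0], [0.0, 0.001, -1.0]]
wrist_force: [-0.2, -0.7, -0.0]
gripper_width: 0.518
gripper_force: 0.0
```

>>> apply_moves --moves '[[[-0.006,-0.0055,0],-7],[[-0.0055,-0.006,0.0005],-6.5],[[-0.005,-0.0065,0],-7],[[-0.004,-0.007,0.0005],-6.5],[[-0.003,-0.0075,0],-7]]'

```text
time_s: 7.52
tcp_pos: [0.5731, 0.0881, 0.1027]
ee_rot: [[0.396, -0.918, -0.001], [-0.918, -0.396, -0.0], [-0.0, 0.001, -1.0]]
wrist_force: [0.4, 0.8, -0.8]
gripper_width: 0.52
gripper_force: 0.0
```

>>> apply_moves --moves '[[[-0.002,-0.008,0.0005],-6.5],[[-0.001,-0.008,0],-7],[[0,-0.008,0.0005],-6.5],[[0.0005,-0.008,0],-7],[[0.0015,-0.008,0.0005],-6.5]]'

```text
time_s: 7.93
tcp_pos: [0.6052, 0.1129, 0.1013]
ee_rot: [[0.837, -0.547, -0.001], [-0.547, -0.837, -0.0], [-0.001, 0.001, -1.0]]
wrist_force: [-0.4, 0.6, -1.0]
gripper_width: 0.515
gripper_force: 0.0
```

>>> apply_moves --moves '[[[0.0025,-0.008,0],-7],[[0.0035,-0.0075,0.0005],-6.5],[[0.0045,-0.007,0],-7],[[0.005,-0.0065,0.0005],-6.5],[[0.006,-0.0055,0],-7]]'

```text
time_s: 8.35
tcp_pos: [0.6376, 0.1384, 0.1001]
ee_rot: [[1.0, 0.014, -0.001], [0.014, -1.0, -0.0], [-0.001, 0.0, -1.0]]
wrist_force: [-0.0, 0.3, 0.9]
gripper_width: 0.516
gripper_force: 0.0
```

>>> apply_moves --moves '[[[0.0065,-0.005,0.0005],-6.5],[[0.007,-0.004,0],-7],[[0.0075,-0.0035,0.0005],-6.5],[[0.008,-0.0025,0],-7],[[0.008,-0.0015,0.0005],-6.5]]'

```text
time_s: 8.77
tcp_pos: [0.6701, 0.1637, 0.0986]
ee_rot: [[0.826, 0.564, -0.001], [0.564, -0.826, -0.0], [-0.001, -0.001, -1.0]]
wrist_force: [-0.3, -0.2, -0.3]
gripper_width: 0.514
gripper_force: 0.0
```

>>> apply_moves --moves '[[[0.008,-0.001,0],-7],[[0,0,0],0],[[0,0,0],0]]'

```text
time_s: 9.02
tcp_pos: [0.6759, 0.1687, 0.0984]
ee_rot: [[0.757, 0.654, -0.002], [0.654, -0.757, -0.0], [-0.001, -0.001, -1.0]]
wrist_force: [-0.7, -0.6, -0.0]
gripper_width: 0.515
gripper_force: 0.0
```

```bash
python3 plan.py '[[0.6801,0.1699,0.034,41]]' 41
```

```text
t 9.0167 tcp [0.6759 0.1687 0.0984] th 40.82 F [-0.7 -0.6 -0. ] M [-0.096  0.034 -0.008] q6 [ 27.3 103.6] gw 44.8
end [0.6802 0.1698 0.0339] 40.8 2 rows
[[[0.002,0.001,0.032],0.0],[[0.002,0.001,0.0325],0.0]]
```

>>> apply_moves --moves '[[[0.002,0.001,0.022],0],[[0.002,0.001,0.022],0],[[0,0,0.014],0],[[0,0,0.0065],0],[[0,0,0],0]]'

```text
time_s: 9.43
tcp_pos: [0.6791, 0.1689, 0.0327]
ee_rot: [[0.756, 0.654, -0.004], [0.654, -0.756, -0.002], [-0.004, -0.001, -1.0]]
wrist_force: [-0.8, 0.5, 1.2]
gripper_width: 0.515
gripper_force: 0.0
```

>>> apply_moves --moves '[[[0,0,0],0],[[0,0,0],0],[[0,0,0],0]]' --hand 0.0

```text
time_s: 9.68
tcp_pos: [0.6815, 0.1701, 0.0365]
ee_rot: [[0.755, 0.656, 0.002], [0.656, -0.755, 0.001], [0.003, 0.001, -1.0]]
wrist_force: [-0.8, 0.0, -0.0]
gripper_width: 0.371
gripper_force: 0.0
```

```bash
python3 plan.py '[[0.6801,0.1699,0.034,41]]' 41
```

```text
t 9.6833 tcp [0.6815 0.1701 0.0365] th 40.96 F [-0.8  0.  -0. ] M [-0.134 -0.042  0.032] q6 [ 27.2 103.8] gw 32.3
end [0.6801 0.1702 0.034 ] 41.0 1 rows
[[[-0.001,-0.001,0.0025],0.0]]
```

>>> apply_moves --moves '[[[-0.0005,-0.0005,0],0],[[0,0,0],0],[[0,0,0],0],[[0,0,0],0],[[0,0,0],0]]' --hand 0.0

```text
time_s: 10.1
tcp_pos: [0.6806, 0.1695, 0.0354]
ee_rot: [[0.755, 0.656, 0.001], [0.656, -0.755, -0.0], [0.001, 0.001, -1.0]]
wrist_force: [1.6, -2.5, 0.8]
gripper_width: 0.134
gripper_force: 30.0
```

>>> apply_moves --moves '[[[0,0,0.0001],5],[[0,0,0.0002],5],[[0,0,0.0002],5],[[0,0,0.0001],5],[[0,0,0.0002],5]]'

```text
time_s: 10.52
tcp_pos: [0.6807, 0.1692, 0.0346]
ee_rot: [[0.962, 0.272, 0.001], [0.272, -0.962, -0.001], [0.001, 0.001, -1.0]]
wrist_force: [0.9, -2.2, 1.1]
gripper_width: 0.141
gripper_force: 30.0
```

```bash
python3 plan.py '[[0.6801,0.1699,0.034,41]]' 41
```

```text
t 10.5167 tcp [0.6807 0.1692 0.0346] th 15.77 F [ 0.9 -2.2  1.1] M [-0.923 -0.496  0.176] q6 [27.2 78.6] gw 12.2
end [0.6798 0.1698 0.0341] 40.8 4 rows
[[[-0.0,-0.0,0.0],-6.5],[[-0.0,-0.0005,0.0],-6.0],[[-0.0,-0.0,0.0005],-6.5],[[-0.0005,-0.0005,0.0],-6.0]]
```

>>> apply_moves --moves '[[[0,0,0.0002],5],[[0,0,0.0002],5],[[0,0,0.0002],5],[[0,0,0.0001],5],[[0,0,0.0002],5]]'

```text
time_s: 10.93
tcp_pos: [0.6808, 0.1689, 0.0338]
ee_rot: [[0.987, -0.16, 0.001], [-0.16, -0.987, -0.001], [0.001, 0.001, -1.0]]
wrist_force: [1.8, -3.8, 1.9]
gripper_width: 0.137
gripper_force: 30.0
```

>>> apply_moves --moves '[[[0,0,0.0002],6],[[0,0,0],0]]'

```text
time_s: 11.1
tcp_pos: [0.6808, 0.169, 0.0336]
ee_rot: [[0.965, -0.261, 0.001], [-0.261, -0.965, -0.001], [0.001, 0.0, -1.0]]
wrist_force: [2.3, -4.4, 2.0]
gripper_width: 0.134
gripper_force: 30.0
```

```bash
python3 plan.py '[[0.6801,0.1699,0.034,-15]]' -15|head -1
```

```text
t 11.1 tcp [0.6808 0.169  0.0336] th -15.14 F [ 2.3 -4.4  2. ] M [-1.322 -0.592 -0.123] q6 [27.1 47.7] gw 11.6
```

>>> apply_moves --moves '[[[0,0,0],0],[[0,0,0],0],[[0,0,0],0],[[0,0,-0.015],0],[[0,0,-0.03],0]]' --hand 0.045

```text
time_s: 11.52
tcp_pos: [0.6766, 0.1693, 0.0732]
ee_rot: [[0.966, -0.259, -0.01], [-0.259, -0.966, -0.003], [-0.009, 0.006, -1.0]]
wrist_force: [0.5, 0.1, -0.8]
gripper_width: 0.426
gripper_force: 0.0
```

>>> apply_moves --moves '[[[0,0,-0.03],0],[[0,0,0],0]]'

```text
time_s: 11.68
tcp_pos: [0.6838, 0.1717, 0.1152]
ee_rot: [[0.967, -0.256, 0.012], [-0.256, -0.967, 0.004], [0.011, -0.007, -1.0]]
wrist_force: [0.7, 0.6, 1.8]
gripper_width: 0.498
gripper_force: 0.0
```

```bash
python3 plan.py '[[0.4905,0.1830,0.105,-5.7]]' -15
```

```text
t 11.6833 tcp [0.6838 0.1717 0.1152] th -14.84 F [0.7 0.6 1.8] M [ 0.03  -0.164 -0.006] q6 [27.2 47.8] gw 43.3
end [0.4907 0.183  0.1052] -5.8 6 rows
[[[-0.0315,0.0065,0.0015],-1.5],[[-0.032,0.0055,0.0015],-1.5],[[-0.032,0.005,0.002],-1.5],[[-0.032,0.004,0.0015],-1.5],[[-0.032,0.003,0.002],-1.5]]
[[[-0.032,0.002,0.0015],-1.5]]
```

>>> apply_moves --moves '[[[-0.0315,0.0065,0.0015],-1.5],[[-0.032,0.0055,0.0015],-1.5],[[-0.032,0.005,0.002],-1.5],[[-0.032,0.004,0.0015],-1.5],[[-0.032,0.003,0.002],-1.5]]'

```text
time_s: 12.1
tcp_pos: [0.5171, 0.1798, 0.0991]
ee_rot: [[0.992, -0.129, -0.0], [-0.129, -0.992, 0.0], [-0.0, -0.0, -1.0]]
wrist_force: [0.2, 0.8, 0.8]
gripper_width: 0.517
gripper_force: 0.0
```

>>> apply_moves --moves '[[[-0.032,0.002,0.0015],-1.5],[[0,0,0],0],[[0,0,0],0],[[0,0,0],0],[[0,0,0],0]]'

```text
time_s: 12.52
tcp_pos: [0.4881, 0.1824, 0.0982]
ee_rot: [[0.994, -0.105, 0.001], [-0.105, -0.994, 0.001], [0.001, -0.001, -1.0]]
wrist_force: [0.1, -0.7, -0.1]
gripper_width: 0.518
gripper_force: 0.0
```

```bash
python3 plan.py '[[0.4905,0.1830,0.034,-5.7]]' -5
```

```text
t 12.5167 tcp [0.4881 0.1824 0.0982] th -6.02 F [ 0.1 -0.7 -0.1] M [-0.027 -0.005  0.047] q6 [38.4 45.6] gw 45.1
end [0.4907 0.1832 0.0342] -5.5 2 rows
[[[0.001,-0.0005,0.032],0.0],[[0.0015,-0.0005,0.032],-0.5]]
```

>>> apply_moves --moves '[[[0.001,-0.0005,0.022],0],[[0.001,-0.0005,0.022],0],[[0,0,0.014],0],[[0,0,0.006],0],[[0,0,0],0]]'

```text
time_s: 12.93
tcp_pos: [0.489, 0.182, 0.0323]
ee_rot: [[0.994, -0.106, -0.003], [-0.106, -0.994, -0.002], [-0.002, 0.002, -1.0]]
wrist_force: [-0.1, -0.4, -0.1]
gripper_width: 0.516
gripper_force: 0.0
```

>>> apply_moves --moves '[[[0,0,0],0],[[0,0,0],0],[[0,0,0],0],[[0,0,0],0],[[0,0,0],0]]' --hand 0.0

```text
time_s: 13.35
tcp_pos: [0.4894, 0.1829, 0.0347]
ee_rot: [[0.994, -0.105, 0.001], [-0.105, -0.994, 0.001], [0.001, -0.001, -1.0]]
wrist_force: [-0.4, -0.6, 1.0]
gripper_width: 0.221
gripper_force: 0.0
```

>>> apply_moves --moves '[[[0,0,0],0],[[0,0,0],0],[[0,0,0],0]]'

```text
time_s: 13.6
tcp_pos: [0.4891, 0.1822, 0.0344]
ee_rot: [[0.995, -0.105, 0.0], [-0.105, -0.995, -0.001], [0.0, 0.0, -1.0]]
wrist_force: [0.9, -2.5, 3.2]
gripper_width: 0.131
gripper_force: 30.0
```

```bash
python3 plan.py '[[0.4905,0.1830,0.034,-5.7]]' -5
```

```text
t 13.6 tcp [0.4891 0.1822 0.0344] th -6.0 F [ 0.9 -2.5  3.2] M [-0.761 -0.074 -0.008] q6 [38.3 45.7] gw 11.4
end [0.4907 0.1831 0.0339] -5.5 1 rows
[[[0.0015,-0.001,0.0005],-0.5]]
```

>>> apply_moves --moves '[[[0,0,0.0001],5],[[0,0,0.0002],5],[[0,0,0.0002],5],[[0,0,0.0001],5],[[0,0,0.0002],5]]'

```text
time_s: 14.02
tcp_pos: [0.4893, 0.1828, 0.0335]
ee_rot: [[0.855, -0.519, 0.001], [-0.519, -0.855, 0.0], [0.0, -0.001, -1.0]]
wrist_force: [-1.3, -0.7, 2.6]
gripper_width: 0.135
gripper_force: 30.0
```

>>> apply_moves --moves '[[[0,0,0.0002],5],[[0,0,0.0002],5],[[0,0,0.0002],5],[[0,0,0.0001],5],[[0,0,0.0002],5]]'

```text
time_s: 14.43
tcp_pos: [0.4898, 0.1832, 0.0327]
ee_rot: [[0.556, -0.831, 0.002], [-0.831, -0.556, 0.001], [-0.0, -0.002, -1.0]]
wrist_force: [0.8, 0.3, 0.7]
gripper_width: 0.133
gripper_force: 30.0
```

```bash
python3 plan.py '[[0.4905,0.1830,0.034,-55]]' -55|head -1
```

```text
t 14.4333 tcp [0.4898 0.1832 0.0327] th -56.22 F [0.8 0.3 0.7] M [ 0.059 -0.209  0.095] q6 [38.3 -4.5] gw 11.6
```

>>> apply_moves --moves '[[[0,0,0.0002],6],[[0,0,0],0]]'

```text
time_s: 14.6
tcp_pos: [0.4899, 0.1834, 0.0325]
ee_rot: [[0.468, -0.884, 0.002], [-0.884, -0.468, 0.002], [-0.0, -0.003, -1.0]]
wrist_force: [0.3, 1.0, 1.8]
gripper_width: 0.134
gripper_force: 30.0
```

>>> apply_moves --moves '[[[0,0,0],0],[[0,0,0],0],[[0,0,0],0],[[0,0,-0.015],0],[[0,0,-0.03],0]]' --hand 0.045

```text
time_s: 15.02
tcp_pos: [0.4862, 0.1808, 0.074]
ee_rot: [[0.469, -0.883, -0.008], [-0.883, -0.469, -0.005], [0.001, 0.01, -1.0]]
wrist_force: [0.3, 0.7, -0.0]
gripper_width: 0.425
gripper_force: 0.0
```

>>> apply_moves --moves '[[[0,0,-0.03],0],[[0,0,0],0]]'

```text
time_s: 15.18
tcp_pos: [0.4923, 0.1845, 0.1125]
ee_rot: [[0.472, -0.882, 0.009], [-0.882, -0.472, 0.005], [-0.0, -0.011, -1.0]]
wrist_force: [1.2, 0.5, 0.9]
gripper_width: 0.501
gripper_force: 0.0
```

```bash
python3 plan.py '[[0.6690,0.0003,0.105,-34.6]]' -60
```

```text
t 15.1833 tcp [0.4923 0.1845 0.1125] th -61.87 F [1.2 0.5 0.9] M [ 0.094 -0.127 -0.027] q6 [ 38.3 -10.3] gw 43.6
end [6.692e-01 4.000e-04 1.050e-01] -34.4 8 rows
[[[0.0305,-0.0085,0.001],-3.5],[[0.031,-0.0065,0.001],-3.5],[[0.0315,-0.005,0.001],-3.5],[[0.032,-0.003,0.001],-3.5],[[0.032,-0.001,0.001],-3.5]]
[[[0.032,0.001,0.001],-3.5],[[0.032,0.003,0.0005],-3.0],[[0.0315,0.0045,0.001],-3.5]]
```

>>> apply_moves --moves '[[[0.0305,-0.0085,0],-3.5],[[0.031,-0.0065,0],-3.5],[[0.0315,-0.005,0],-3.5],[[0.032,-0.003,0],-3.5],[[0.032,-0.001,0],-3.5]]'

```text
time_s: 15.6
tcp_pos: [0.5997, 0.0662, 0.1067]
ee_rot: [[0.716, -0.698, -0.001], [-0.698, -0.716, 0.0], [-0.0, 0.0, -1.0]]
wrist_force: [-0.0, 0.2, 0.4]
gripper_width: 0.518
gripper_force: 0.0
```

>>> apply_moves --moves '[[[0.032,0.001,0.001],-3.5],[[0.032,0.003,0.0005],-3],[[0.0315,0.0045,0.001],-3.5],[[0,0,0],0],[[0,0,0],0]]'

```text
time_s: 16.02
tcp_pos: [0.6655, -0.0035, 0.1031]
ee_rot: [[0.822, -0.569, -0.002], [-0.569, -0.822, -0.0], [-0.001, 0.001, -1.0]]
wrist_force: [-1.1, 0.3, -0.5]
gripper_width: 0.517
gripper_force: 0.0
```

>>> apply_moves --moves '[[[0,0,0],0],[[0,0,0],0]]'

```text
time_s: 16.18
tcp_pos: [0.6646, -0.0013, 0.1044]
ee_rot: [[0.824, -0.566, -0.001], [-0.566, -0.824, 0.0], [-0.001, 0.0, -1.0]]
wrist_force: [-0.4, -0.2, -0.1]
gripper_width: 0.523
gripper_force: 0.0
```

```bash
python3 plan.py '[[0.6686,0.0001,0.034,-34.6]]' -34
```

```text
t 16.1833 tcp [ 0.6646 -0.0013  0.1044] th -34.47 F [-0.4 -0.2 -0.1] M [-0.063  0.004  0.042] q6 [13.8 41.7] gw 45.5
end [6.687e-01 2.000e-04 3.390e-02] -34.5 2 rows
[[[0.001,-0.0015,0.035],0.0],[[0.0015,-0.002,0.0355],0.0]]
```

>>> apply_moves --moves '[[[0.001,-0.0015,0.025],0],[[0.0015,-0.002,0.025],0],[[0,0,0.014],0],[[0,0,0.006],0],[[0,0,0],0]]'

```text
time_s: 16.6
tcp_pos: [0.668, 0.0002, 0.0331]
ee_rot: [[0.825, -0.566, -0.003], [-0.566, -0.825, -0.001], [-0.002, 0.002, -1.0]]
wrist_force: [0.2, 0.6, -0.5]
gripper_width: 0.517
gripper_force: 0.0
```

>>> apply_moves --moves '[[[0,0,0],0],[[0,0,0],0],[[0,0,0],0],[[0,0,0],0],[[0,0,0],0]]' --hand 0.0

```text
time_s: 17.02
tcp_pos: [0.6699, -0.0005, 0.0354]
ee_rot: [[0.824, -0.567, 0.001], [-0.567, -0.824, 0.0], [0.001, -0.001, -1.0]]
wrist_force: [-0.4, -0.1, -0.9]
gripper_width: 0.224
gripper_force: 0.0
```

>>> apply_moves --moves '[[[0,0,0],0],[[0,0,0],0],[[0,0,0],0]]'

```text
time_s: 17.27
tcp_pos: [0.6693, -0.0012, 0.035]
ee_rot: [[0.824, -0.567, -0.001], [-0.567, -0.824, -0.001], [-0.0, 0.001, -1.0]]
wrist_force: [-1.3, -2.0, 3.5]
gripper_width: 0.136
gripper_force: 30.0
```

```bash
python3 plan.py '[[0.6684,0.0003,0.034,-34.6]]' -34
```

```text
t 17.2667 tcp [ 0.6693 -0.0012  0.035 ] th -34.51 F [-1.3 -2.   3.5] M [-0.572  0.49   0.12 ] q6 [13.7 41.7] gw 11.8
end [6.684e-01 1.000e-04 3.400e-02] -34.5 1 rows
[[[-0.0015,-0.0005,0.001],0.0]]
```

>>> apply_moves --moves '[[[0,0,0.0001],5],[[0,0,0.0002],5],[[0,0,0.0002],5],[[0,0,0.0001],5],[[0,0,0.0002],5]]'

```text
time_s: 17.68
tcp_pos: [0.669, -0.0014, 0.0342]
ee_rot: [[0.504, -0.864, -0.001], [-0.864, -0.504, -0.001], [0.0, 0.002, -1.0]]
wrist_force: [-1.8, -2.0, 3.6]
gripper_width: 0.133
gripper_force: 30.0
```

>>> apply_moves --moves '[[[0,0,0.0002],5],[[0,0,0.0002],5],[[0,0,0.0002],5],[[0,0,0.0001],5],[[0,0,0.0002],5]]'

```text
time_s: 18.1
tcp_pos: [0.6686, -0.0015, 0.0334]
ee_rot: [[0.091, -0.996, -0.002], [-0.996, -0.091, -0.001], [0.001, 0.002, -1.0]]
wrist_force: [-3.1, -1.8, 4.4]
gripper_width: 0.137
gripper_force: 30.0
```

```bash
python3 plan.py '[[0.4905,0.1830,0.034,-55]]' -85|head -1
```

```text
t 18.1 tcp [ 0.6686 -0.0015  0.0334] th -84.75 F [-3.1 -1.8  4.4] M [-0.719  0.824  0.157] q6 [13.7 -8.5] gw 11.9
```

>>> apply_moves --moves '[[[0,0,0.0002],6],[[0,0,0],0]]'

```text
time_s: 18.27
tcp_pos: [0.6686, -0.0015, 0.0332]
ee_rot: [[-0.012, -1.0, -0.002], [-1.0, 0.012, -0.001], [0.001, 0.002, -1.0]]
wrist_force: [-3.6, -4.0, 5.4]
gripper_width: 0.137
gripper_force: 30.0
```

>>> apply_moves --moves '[[[0,0,0],0],[[0,0,0],0],[[0,0,0],0],[[0,0,-0.015],0],[[0,0,-0.03],0]]' --hand 0.045

```text
time_s: 18.68
tcp_pos: [0.6668, -0.0004, 0.0733]
ee_rot: [[-0.009, -1.0, -0.009], [-1.0, 0.009, -0.001], [0.001, 0.009, -1.0]]
wrist_force: [0.5, -0.1, 0.3]
gripper_width: 0.427
gripper_force: 0.0
```

>>> apply_moves --moves '[[[0,0,-0.03],0],[[0,0,0],0]]'

```text
time_s: 18.85
tcp_pos: [0.6742, 0.0002, 0.1147]
ee_rot: [[-0.006, -1.0, 0.013], [-1.0, 0.006, 0.001], [-0.001, -0.013, -1.0]]
wrist_force: [1.0, -0.3, 1.8]
gripper_width: 0.499
gripper_force: 0.0
```

```bash
python3 plan.py '[[0.6801,0.1699,0.110,-15.1]]' -90
```

```text
t 18.85 tcp [6.742e-01 2.000e-04 1.147e-01] th -90.36 F [ 1.  -0.3  1.8] M [ 0.136 -0.205 -0.007] q6 [ 13.8 -14.2] gw 43.4
end [0.68   0.1697 0.1102] -14.9 11 rows
[[[-0.0155,-0.0005,0.0005],-7.0],[[-0.0155,-0.0025,0.0005],-7.0],[[-0.015,-0.004,0.0005],-7.0],[[-0.014,-0.006,0.0005],-7.0],[[-0.0135,-0.0075,0.0005],-7.0]]
[[[-0.0125,-0.009,0.0005],-6.5],[[-0.011,-0.0105,0.0005],-7.0],[[-0.01,-0.012,0.0005],-6.5],[[-0.0085,-0.013,0.0],-7.0],[[-0.007,-0.014,0.0005],-6.5]]
[[[-0.005,-0.014,0.0],-7.0]]
```

>>> apply_moves --moves '[[[-0.0155,-0.0005,0],-7],[[-0.0155,-0.0025,0],-7],[[-0.015,-0.004,0],-7],[[-0.014,-0.006,0],-7],[[-0.0135,-0.0075,0],-7]]'

```text
time_s: 19.27
tcp_pos: [0.6727, 0.0779, 0.1073]
ee_rot: [[0.572, -0.82, 0.001], [-0.82, -0.572, 0.001], [-0.0, -0.001, -1.0]]
wrist_force: [0.4, -0.5, -0.2]
gripper_width: 0.515
gripper_force: 0.0
```

>>> apply_moves --moves '[[[-0.0125,-0.009,0.0005],-6.5],[[-0.011,-0.0105,0],-7],[[-0.01,-0.012,0.0005],-6.5],[[-0.0085,-0.013,0],-7],[[-0.007,-0.014,0.0005],-6.5]]'

```text
time_s: 19.68
tcp_pos: [0.6755, 0.1555, 0.1058]
ee_rot: [[0.93, -0.368, 0.001], [-0.368, -0.93, 0.001], [0.0, -0.001, -1.0]]
wrist_force: [0.8, -1.1, -0.4]
gripper_width: 0.518
gripper_force: 0.0
```

>>> apply_moves --moves '[[[-0.005,-0.014,0],-7],[[0,0,0],0],[[0,0,0],0],[[0,0,0],0]]'

```text
time_s: 20.02
tcp_pos: [0.6758, 0.1689, 0.1058]
ee_rot: [[0.965, -0.26, -0.0], [-0.26, -0.965, 0.0], [-0.0, 0.0, -1.0]]
wrist_force: [0.1, -0.2, 0.5]
gripper_width: 0.516
gripper_force: 0.0
```

```bash
python3 plan.py '[[0.6801,0.1695,0.033,-15.1]]' -15
```

```text
t 20.0167 tcp [0.6758 0.1689 0.1058] th -15.09 F [ 0.1 -0.2  0.5] M [-0.048 -0.014 -0.043] q6 [27.3 47.6] gw 44.9
end [0.6801 0.1693 0.0328] -15.1 3 rows
[[[0.0015,-0.0005,0.0245],0.0],[[0.001,-0.0005,0.024],0.0],[[0.0015,-0.0005,0.0245],0.0]]
```

>>> apply_moves --moves '[[[0.0015,-0.0005,0.0245],0],[[0.001,-0.0005,0.024],0],[[0.0015,0,0.016],0],[[0,0,0.007],0],[[0,0,0],0]]'

```text
time_s: 20.43
tcp_pos: [0.6788, 0.1675, 0.0324]
ee_rot: [[0.965, -0.261, -0.004], [-0.261, -0.965, -0.002], [-0.003, 0.003, -1.0]]
wrist_force: [-0.1, -0.1, -0.2]
gripper_width: 0.518
gripper_force: 0.0
```

>>> apply_moves --moves '[[[0,0,0],0],[[0,0,0],0],[[0,0,0],0],[[0,0,0],0],[[0,0,0],0]]' --hand 0.0

```text
time_s: 20.85
tcp_pos: [0.6804, 0.1692, 0.0357]
ee_rot: [[0.966, -0.259, 0.001], [-0.259, -0.966, 0.001], [0.001, -0.001, -1.0]]
wrist_force: [0.6, -0.9, -0.5]
gripper_width: 0.222
gripper_force: 0.0
```

>>> apply_moves --moves '[[[0,0,0],0],[[0,0,0],0],[[0,0,0],0]]'

```text
time_s: 21.1
tcp_pos: [0.6802, 0.1689, 0.0352]
ee_rot: [[0.966, -0.259, 0.001], [-0.259, -0.966, 0.0], [0.0, -0.0, -1.0]]
wrist_force: [0.6, 0.3, 2.3]
gripper_width: 0.133
gripper_force: 30.0
```

>>> apply_moves --moves '[[[0,0,0.0001],4],[[0,0,0.0001],4],[[0,0,0.0002],4]]'

```text
time_s: 21.35
tcp_pos: [0.6802, 0.1689, 0.0349]
ee_rot: [[0.89, -0.456, 0.0], [-0.456, -0.89, -0.0], [0.001, 0.0, -1.0]]
wrist_force: [-0.6, 0.1, 3.5]
gripper_width: 0.132
gripper_force: 30.0
```

```bash
python3 plan.py '[[0.6684,0.0003,0.034,-34.6]]' -34|head -1
```

```text
t 21.35 tcp [0.6802 0.1689 0.0349] th -27.16 F [-0.6  0.1  3.5] M [-0.098  0.348  0.196] q6 [27.1 35.7] gw 11.5
```

>>> apply_moves --moves '[[[0,0,0.0001],3],[[0,0,0.0001],3],[[0,0,0.0001],4]]'

```text
time_s: 21.6
tcp_pos: [0.6802, 0.169, 0.0346]
ee_rot: [[0.797, -0.603, 0.0], [-0.603, -0.797, -0.0], [0.001, -0.0, -1.0]]
wrist_force: [-0.0, -0.8, 2.9]
gripper_width: 0.137
gripper_force: 30.0
```

```bash
python3 plan.py '[[0.6684,0.0003,0.034,-34.6]]' -34|head -1
```

```text
t 21.6 tcp [0.6802 0.169  0.0346] th -37.11 F [-0.  -0.8  2.9] M [-0.093  0.237  0.125] q6 [27.1 25.7] gw 11.9
```

>>> apply_moves --moves '[[[0,0,0.0001],3],[[0,0,0.0001],3],[[0,0,0.0001],4]]'

```text
time_s: 21.85
tcp_pos: [0.6802, 0.169, 0.0343]
ee_rot: [[0.681, -0.733, 0.001], [-0.733, -0.681, -0.0], [0.001, -0.0, -1.0]]
wrist_force: [0.2, 0.1, 2.2]
gripper_width: 0.135
gripper_force: 30.0
```

```bash
python3 plan.py '[[0.6684,0.0003,0.034,-34.6]]' -34|head -1; python3 -c "
from station import r
for i in range(4): s=r.sense(); print(s['moment'][2],s['joint_velocities'][5],s['effort'][5])"
```

```text
t 21.85 tcp [0.6802 0.169  0.0343] th -47.11 F [0.2 0.1 2.2] M [-0.088  0.269  0.259] q6 [27.1 15.7] gw 11.7
0.25923229705215195 -48.61219092181454 0.4531078599393368
0.25923229705215195 -48.61219092181454 0.4531078599393368
0.25923229705215195 -48.61219092181454 0.4531078599393368
0.25923229705215195 -48.61219092181454 0.4531078599393368
```

>>> apply_moves --moves '[[[0,0,0.0001],2],[[0,0,0.0001],2]]'

```text
time_s: 22.02
tcp_pos: [0.6802, 0.169, 0.0342]
ee_rot: [[0.629, -0.778, 0.001], [-0.778, -0.629, -0.0], [0.001, -0.0, -1.0]]
wrist_force: [-0.8, 0.2, 1.7]
gripper_width: 0.137
gripper_force: 30.0
```

```bash
cat > s.py <<'E'
from station import r
import numpy as np
s=r.sense(); R=s['ee_rot']; print("t %.2f th %.2f Mz %.3f eff6 %.3f v6 %.0f"%(s['time_s'],np.degrees(np.arctan2(R[1][0],R[0][0])),s['moment'][2],s['effort'][5],s['joint_velocities'][5]),s['tcp_pos'].round(4),s['wrist_force'].round(1))
E
python3 s.py
```

```text
t 22.02 th -51.04 Mz 0.159 eff6 0.065 v6 -24 [0.6802 0.169  0.0342] [-0.8  0.2  1.7]
```

>>> apply_moves --moves '[[[0,0,0.0001],3],[[0,0,0.0001],3],[[0,0,0.0001],3]]'

```text
time_s: 22.27
tcp_pos: [0.6802, 0.169, 0.0341]
ee_rot: [[0.499, -0.867, 0.001], [-0.867, -0.499, -0.0], [0.001, -0.0, -1.0]]
wrist_force: [0.6, -0.3, 4.4]
gripper_width: 0.134
gripper_force: 30.0
```

```bash
python3 s.py
```

```text
t 22.27 th -60.06 Mz 0.319 eff6 0.142 v6 -36 [0.6802 0.169  0.0341] [ 0.6 -0.3  4.4]
```

>>> apply_moves --moves '[[[0,0,0],2],[[0,0,0],2]]'

```text
time_s: 22.43
tcp_pos: [0.6802, 0.169, 0.0341]
ee_rot: [[0.438, -0.899, 0.001], [-0.899, -0.438, -0.0], [0.001, -0.0, -1.0]]
wrist_force: [-1.2, 0.3, 3.4]
gripper_width: 0.136
gripper_force: 30.0
```

```bash
python3 s.py
```

```text
t 22.43 th -64.01 Mz 0.316 eff6 -0.037 v6 -24 [0.6802 0.169  0.0341] [-1.2  0.3  3.4]
```

>>> apply_moves --moves '[[[0,0,0],1]]'

```text
time_s: 22.52
tcp_pos: [0.6802, 0.169, 0.0341]
ee_rot: [[0.423, -0.906, 0.001], [-0.906, -0.423, -0.0], [0.001, -0.0, -1.0]]
wrist_force: [-0.8, 0.8, 6.3]
gripper_width: 0.134
gripper_force: 30.0
```

```bash
python3 s.py
```

```text
t 22.52 th -65.00 Mz 0.334 eff6 -0.280 v6 -11 [0.6802 0.169  0.0341] [-0.8  0.8  6.3]
```

>>> apply_moves --moves '[[[0,0,0],1]]'

```text
time_s: 22.6
tcp_pos: [0.6803, 0.169, 0.0341]
ee_rot: [[0.407, -0.913, 0.001], [-0.913, -0.407, -0.0], [0.001, -0.001, -1.0]]
wrist_force: [-1.3, -0.2, 4.9]
gripper_width: 0.14
gripper_force: 30.0
```

```bash
python3 s.py
```

```text
t 22.60 th -65.99 Mz 0.337 eff6 -0.187 v6 -12 [0.6803 0.169  0.0341] [-1.3 -0.2  4.9]
```

>>> apply_moves --moves '[[[0,0,0],1]]'

```text
time_s: 22.68
tcp_pos: [0.6802, 0.169, 0.0341]
ee_rot: [[0.391, -0.92, 0.001], [-0.92, -0.391, -0.0], [0.001, -0.001, -1.0]]
wrist_force: [-1.4, 0.7, 5.4]
gripper_width: 0.136
gripper_force: 30.0
```

```bash
python3 s.py
```

```text
t 22.68 th -66.99 Mz 0.323 eff6 -0.201 v6 -12 [0.6802 0.169  0.0341] [-1.4  0.7  5.4]
```

>>> apply_moves --moves '[[[0,0,0],1]]'

```text
time_s: 22.77
tcp_pos: [0.6802, 0.169, 0.0341]
ee_rot: [[0.375, -0.927, 0.001], [-0.927, -0.375, -0.0], [0.0, -0.001, -1.0]]
wrist_force: [-1.4, -0.9, 5.7]
gripper_width: 0.132
gripper_force: 30.0
```

```bash
python3 s.py
```

```text
t 22.77 th -67.99 Mz 0.389 eff6 -0.212 v6 -12 [0.6802 0.169  0.0341] [-1.4 -0.9  5.7]
```

>>> apply_moves --moves '[[[0,0,0],0],[[0,0,0],0],[[0,0,0],0],[[0,0,-0.015],0],[[0,0,-0.03],0]]' --hand 0.045

```text
time_s: 23.18
tcp_pos: [0.6768, 0.1678, 0.0731]
ee_rot: [[0.373, -0.928, -0.01], [-0.928, -0.373, -0.003], [-0.001, 0.011, -1.0]]
wrist_force: [0.4, 0.1, -0.6]
gripper_width: 0.424
gripper_force: 0.0
```

>>> apply_moves --moves '[[[0,0,-0.03],0],[[0,0,0],0]]'

```text
time_s: 23.35
tcp_pos: [0.684, 0.17, 0.1151]
ee_rot: [[0.376, -0.927, 0.012], [-0.927, -0.376, 0.003], [0.001, -0.012, -1.0]]
wrist_force: [1.7, 1.5, 1.4]
gripper_width: 0.501
gripper_force: 0.0
```

```bash
python3 plan.py '[[0.4798,0.0130,0.112,10]]' -68
```

```text
t 23.35 tcp [0.684  0.17   0.1151] th -67.94 F [1.7 1.5 1.4] M [ 0.088 -0.172  0.084] q6 [27.1 -5.2] gw 43.6
end [0.48   0.0131 0.1121] 10.1 12 rows
[[[0.0055,0.0205,0.0005],-6.5],[[0.0035,0.021,0.0],-6.5],[[0.001,0.0215,0.0005],-6.5],[[-0.0015,0.0215,0.0],-6.5],[[-0.004,0.021,0.0005],-6.5]]
[[[-0.0065,0.0205,0.0],-6.5],[[-0.0085,0.02,0.0005],-6.5],[[-0.0105,0.0185,0.0],-6.5],[[-0.013,0.0175,0.0005],-6.5],[[-0.0145,0.0155,0.0],-6.5]]
[[[-0.0165,0.014,0.0005],-6.5],[[-0.0175,0.012,0.0],-6.5]]
```

>>> apply_moves --moves '[[[0.0055,0.0205,0],-6.5],[[0.0035,0.021,0],-6.5],[[0.001,0.0215,0],-6.5],[[-0.0015,0.0215,0],-6.5],[[-0.004,0.021,0],-6.5]]'

```text
time_s: 23.77
tcp_pos: [0.5941, 0.1032, 0.1076]
ee_rot: [[0.817, -0.577, -0.0], [-0.577, -0.817, 0.0], [-0.0, 0.0, -1.0]]
wrist_force: [0.5, -0.3, 1.1]
gripper_width: 0.514
gripper_force: 0.0
```

>>> apply_moves --moves '[[[-0.0065,0.0205,0],-6.5],[[-0.0085,0.02,0],-6.5],[[-0.0105,0.0185,0],-6.5],[[-0.013,0.0175,0],-6.5],[[-0.0145,0.0155,0],-6.5]]'

```text
time_s: 24.18
tcp_pos: [0.5088, 0.0378, 0.1078]
ee_rot: [[0.999, -0.047, -0.0], [-0.047, -0.999, 0.0], [-0.0, -0.0, -1.0]]
wrist_force: [-0.8, 0.6, 0.4]
gripper_width: 0.513
gripper_force: 0.0
```

>>> apply_moves --moves '[[[-0.0165,0.014,0],-6.5],[[-0.0175,0.012,0],-6.5],[[0,0,0],0],[[0,0,0],0],[[0,0,0],0]]'

```text
time_s: 24.6
tcp_pos: [0.4766, 0.0125, 0.1083]
ee_rot: [[0.985, 0.172, 0.001], [0.172, -0.985, 0.0], [0.001, -0.0, -1.0]]
wrist_force: [0.7, 0.1, 1.0]
gripper_width: 0.52
gripper_force: 0.0
```

```bash
python3 plan.py '[[0.4798,0.0130,0.033,10]]' 10; cat > look.py <<'E'
import fitm; from fitm import *
P={1:(.6801,.1699),2:(.4903,.1830),3:(.4790,.0130),4:(.6684,.0000)}
Z={1:.0172,2:.0186,3:.0186,4:.0186}
import sys
Z.update({int(a.split("=")[0]):float(a.split("=")[1]) for a in sys.argv[1:]})
cs={n:imaging.capture(n) for n in("side","top")}
reg={n:[(q["region"],q["confidence"]) for q in models.cut_out(c,"nut1") if q["confidence"]>.2] for n,c in cs.items()}
for k in P:
    for n,c in cs.items():
        P0=np.array([*P[k],Z[k]]); cen=proj(c,P0+[0,0,.02])
        d,i=min((np.linalg.norm(np.argwhere(g).mean(0)[::-1]-cen),i) for i,(g,_) in enumerate(reg[n]))
        if d>10: continue
        g=reg[n][i][0]
        def cost(p):
            s=sil(c,P0+[p[0],p[1],0],p[2],0); return 1-np.minimum(s,g).sum()/np.maximum(s,g).sum()
        b=min((cost([0,0,a]),a) for a in np.radians(np.arange(0,180,7.5)))[1]
        o=minimize(cost,[0,0,b],method="Nelder-Mead",options=dict(initial_simplex=[[0,0,b],[.002,0,b],[0,.002,b],[0,0,b+.15]]))
        print("nut",k,n,"bar %.1f (%.1f) cost %.3f area %d"%(np.degrees(o.x[2])%180,np.degrees(o.x[2])%180-180,o.fun,g.sum()))
E
python3 look.py
```

```text
t 24.6 tcp [0.4766 0.0125 0.1083] th 9.92 F [0.7 0.1 1. ] M [-0.013 -0.037 -0.047] q6 [21.1 78.8] gw 45.2
end [0.48   0.0131 0.0328] 9.9 3 rows
[[[0.001,0.0,0.025],0.0],[[0.001,0.0,0.025],0.0],[[0.0015,0.0,0.0255],0.0]]
nut 1 top bar 111.5 (-68.5) cost 0.160 area 290
nut 2 side bar 116.4 (-63.6) cost 0.129 area 341
nut 3 side bar 11.5 (-168.5) cost 0.154 area 410
nut 4 side bar 90.4 (-89.6) cost 0.154 area 242
nut 4 top bar 90.1 (-89.9) cost 0.150 area 293
```

>>> apply_moves --moves '[[[0.001,0,0.025],-1],[[0.001,0,0.025],0],[[0.001,0,0.016],0],[[0,0,0.0085],0],[[0,0,0],0]]'

```text
time_s: 25.22
tcp_pos: [0.4778, 0.0126, 0.0318]
ee_rot: [[0.982, 0.19, -0.004], [0.19, -0.982, -0.001], [-0.004, 0.001, -1.0]]
wrist_force: [-0.0, 0.2, -0.2]
gripper_width: 0.513
gripper_force: 0.0
```

>>> apply_moves --moves '[[[0,0,0],0],[[0,0,0],0],[[0,0,0],0],[[0,0,0],0],[[0,0,0],0]]' --hand 0.0

```text
time_s: 25.63
tcp_pos: [0.4792, 0.013, 0.0344]
ee_rot: [[0.982, 0.19, 0.002], [0.19, -0.982, 0.001], [0.002, -0.0, -1.0]]
wrist_force: [0.4, 0.2, 0.4]
gripper_width: 0.224
gripper_force: 0.0
```

>>> apply_moves --moves '[[[0,0,0],0],[[0,0,0],0],[[0,0,0],0]]'

```text
time_s: 25.88
tcp_pos: [0.4791, 0.0125, 0.0342]
ee_rot: [[0.982, 0.191, 0.001], [0.191, -0.982, -0.0], [0.001, 0.0, -1.0]]
wrist_force: [0.3, -3.3, 2.9]
gripper_width: 0.13
gripper_force: 30.0
```

```bash
python3 s.py
```

```text
t 25.88 th 11.00 Mz 0.006 eff6 -0.016 v6 0 [0.4791 0.0125 0.0342] [ 0.3 -3.3  2.9]
```

>>> apply_moves --moves '[[[0,0,0.0001],4],[[0,0,0.0001],4],[[0,0,0.0002],4]]'

```text
time_s: 26.13
tcp_pos: [0.4791, 0.0125, 0.0338]
ee_rot: [[1.0, -0.02, 0.001], [-0.02, -1.0, -0.001], [0.001, 0.001, -1.0]]
wrist_force: [0.7, -3.6, 4.0]
gripper_width: 0.135
gripper_force: 30.0
```

```bash
python3 s.py
```

```text
t 26.13 th -1.15 Mz 0.145 eff6 0.374 v6 -48 [0.4791 0.0125 0.0338] [ 0.7 -3.6  4. ]
```

>>> apply_moves --moves '[[[0,0,0.0001],4],[[0,0,0.0001],4],[[0,0,0.0002],4]]'

```text
time_s: 26.38
tcp_pos: [0.4791, 0.0124, 0.0334]
ee_rot: [[0.974, -0.227, 0.001], [-0.227, -0.974, -0.001], [0.001, 0.0, -1.0]]
wrist_force: [0.4, -3.8, 4.1]
gripper_width: 0.137
gripper_force: 30.0
```

```bash
python3 s.py
```

```text
t 26.38 th -13.14 Mz 0.107 eff6 0.357 v6 -47 [0.4791 0.0124 0.0334] [ 0.4 -3.8  4.1]
```

>>> apply_moves --moves '[[[0,0,0.0001],2],[[0,0,0.0001],2]]'

```text
time_s: 26.55
tcp_pos: [0.4791, 0.0124, 0.0333]
ee_rot: [[0.956, -0.293, 0.001], [-0.293, -0.956, -0.001], [0.001, 0.0, -1.0]]
wrist_force: [-0.3, -3.6, 4.6]
gripper_width: 0.134
gripper_force: 30.0
```

```bash
python3 s.py
```

```text
t 26.55 th -17.05 Mz 0.218 eff6 0.069 v6 -24 [0.4791 0.0124 0.0333] [-0.3 -3.6  4.6]
```

>>> apply_moves --moves '[[[0,0,0],2]]'

```text
time_s: 26.63
tcp_pos: [0.4791, 0.0124, 0.0332]
ee_rot: [[0.945, -0.326, 0.001], [-0.326, -0.945, -0.001], [0.001, 0.0, -1.0]]
wrist_force: [0.0, -3.4, 3.9]
gripper_width: 0.138
gripper_force: 30.0
```

```bash
python3 s.py
```

```text
t 26.63 th -19.04 Mz 0.185 eff6 0.082 v6 -24 [0.4791 0.0124 0.0332] [ 0.  -3.4  3.9]
```

>>> apply_moves --moves '[[[0,0,0.0001],2]]'

```text
time_s: 26.72
tcp_pos: [0.4791, 0.0124, 0.0332]
ee_rot: [[0.933, -0.359, 0.001], [-0.359, -0.933, -0.001], [0.001, 0.0, -1.0]]
wrist_force: [0.1, -2.3, 4.7]
gripper_width: 0.135
gripper_force: 30.0
```

```bash
python3 s.py
```

```text
t 26.72 th -21.05 Mz 0.148 eff6 0.083 v6 -24 [0.4791 0.0124 0.0332] [ 0.1 -2.3  4.7]
```

>>> apply_moves --moves '[[[0,0,0.0001],2]]'

```text
time_s: 26.8
tcp_pos: [0.4791, 0.0124, 0.0331]
ee_rot: [[0.92, -0.391, 0.001], [-0.391, -0.92, -0.001], [0.001, 0.0, -1.0]]
wrist_force: [-0.4, -3.4, 5.7]
gripper_width: 0.138
gripper_force: 30.0
```

```bash
python3 s.py
```

```text
t 26.80 th -23.05 Mz 0.198 eff6 0.082 v6 -24 [0.4791 0.0124 0.0331] [-0.4 -3.4  5.7]
```

>>> apply_moves --moves '[[[0,0,0.0001],2],[[0,0,0],2]]'

```text
time_s: 26.97
tcp_pos: [0.4791, 0.0124, 0.033]
ee_rot: [[0.891, -0.455, 0.001], [-0.455, -0.891, -0.001], [0.001, 0.0, -1.0]]
wrist_force: [-0.9, -3.3, 3.8]
gripper_width: 0.137
gripper_force: 30.0
```

```bash
python3 s.py
```

```text
t 26.97 th -27.04 Mz 0.198 eff6 0.079 v6 -24 [0.4791 0.0124 0.033 ] [-0.9 -3.3  3.8]
```

>>> apply_moves --moves '[[[0,0,0.0001],2],[[0,0,0.0001],2]]'

```text
time_s: 27.13
tcp_pos: [0.4791, 0.0124, 0.0329]
ee_rot: [[0.857, -0.515, 0.001], [-0.515, -0.857, -0.001], [0.001, 0.0, -1.0]]
wrist_force: [-0.3, -3.7, 7.6]
gripper_width: 0.135
gripper_force: 30.0
```

```bash
python3 s.py
```

```text
t 27.13 th -31.03 Mz 0.226 eff6 0.036 v6 -24 [0.4791 0.0124 0.0329] [-0.3 -3.7  7.6]
```

>>> apply_moves --moves '[[[0,0,0],2]]'

```text
time_s: 27.22
tcp_pos: [0.4791, 0.0124, 0.0329]
ee_rot: [[0.838, -0.545, 0.001], [-0.545, -0.838, -0.001], [0.001, 0.0, -1.0]]
wrist_force: [-0.6, -3.6, 5.3]
gripper_width: 0.14
gripper_force: 30.0
```

```bash
python3 s.py
```

```text
t 27.22 th -33.03 Mz 0.246 eff6 0.020 v6 -24 [0.4791 0.0124 0.0329] [-0.6 -3.6  5.3]
```

>>> apply_moves --moves '[[[0,0,0],2]]'

```text
time_s: 27.3
tcp_pos: [0.4791, 0.0124, 0.0329]
ee_rot: [[0.819, -0.574, 0.001], [-0.574, -0.819, -0.001], [0.001, 0.0, -1.0]]
wrist_force: [-0.7, -4.3, 6.6]
gripper_width: 0.137
gripper_force: 30.0
```

```bash
python3 s.py
```

```text
t 27.30 th -35.02 Mz 0.250 eff6 -0.000 v6 -24 [0.4791 0.0124 0.0329] [-0.7 -4.3  6.6]
```

>>> apply_moves --moves '[[[0,0,0],2],[[0,0,0],2]]'

```text
time_s: 27.47
tcp_pos: [0.4791, 0.0124, 0.0329]
ee_rot: [[0.777, -0.629, 0.001], [-0.629, -0.777, -0.001], [0.001, 0.0, -1.0]]
wrist_force: [0.0, -3.6, 5.6]
gripper_width: 0.135
gripper_force: 30.0
```

```bash
python3 s.py
```

```text
t 27.47 th -39.01 Mz 0.320 eff6 -0.041 v6 -24 [0.4791 0.0124 0.0329] [ 0.  -3.6  5.6]
```

>>> apply_moves --moves '[[[0,0,0],2]]'

```text
time_s: 27.55
tcp_pos: [0.4791, 0.0124, 0.0329]
ee_rot: [[0.755, -0.656, 0.001], [-0.656, -0.755, -0.001], [0.001, 0.0, -1.0]]
wrist_force: [-0.1, -3.8, 5.8]
gripper_width: 0.137
gripper_force: 30.0
```

```bash
python3 s.py
```

```text
t 27.55 th -41.00 Mz 0.357 eff6 -0.061 v6 -24 [0.4791 0.0124 0.0329] [-0.1 -3.8  5.8]
```

>>> apply_moves --moves '[[[0,0,0],2],[[0,0,0],2]]'

```text
time_s: 27.72
tcp_pos: [0.479, 0.0123, 0.0329]
ee_rot: [[0.707, -0.707, 0.0], [-0.707, -0.707, -0.001], [0.001, 0.0, -1.0]]
wrist_force: [-0.3, -4.0, 5.4]
gripper_width: 0.137
gripper_force: 30.0
```

```bash
python3 s.py
```

```text
t 27.72 th -44.99 Mz 0.433 eff6 -0.100 v6 -24 [0.479  0.0123 0.0329] [-0.3 -4.   5.4]
```

>>> apply_moves --moves '[[[0,0,0],0],[[0,0,0],0],[[0,0,0],0],[[0,0,-0.015],0],[[0,0,-0.03],0]]' --hand 0.045

```text
time_s: 28.13
tcp_pos: [0.4759, 0.0122, 0.0744]
ee_rot: [[0.706, -0.708, -0.009], [-0.708, -0.706, -0.002], [-0.005, 0.008, -1.0]]
wrist_force: [0.8, -0.1, -1.6]
gripper_width: 0.425
gripper_force: 0.0
```

>>> apply_moves --moves '[[[0,0,-0.032],0],[[0,0,0],0]]'

```text
time_s: 28.3
tcp_pos: [0.4828, 0.014, 0.1145]
ee_rot: [[0.708, -0.706, 0.011], [-0.706, -0.708, 0.003], [0.006, -0.01, -1.0]]
wrist_force: [-0.4, 0.7, 0.4]
gripper_width: 0.5
gripper_force: 0.0
```

```bash
python3 plan.py '[[0.4920,0.1840,0.113,-63]]' -45
```

```text
t 28.3 tcp [0.4828 0.014  0.1145] th -44.9 F [-0.4  0.7  0.4] M [ 0.065 -0.135  0.015] q6 [21. 24.] gw 43.5
end [0.4922 0.1839 0.113 ] -62.9 5 rows
[[[-0.0225,-0.0255,0.0005],3.5],[[-0.024,-0.024,0.0005],3.5],[[-0.0255,-0.0225,0.0],3.5],[[-0.027,-0.0205,0.0005],4.0],[[-0.0285,-0.019,0.0],3.5]]
```

>>> apply_moves --moves '[[[-0.0225,-0.0255,0],3.5],[[-0.024,-0.024,0],3.5],[[-0.0255,-0.0225,0],3.5],[[-0.027,-0.0205,0],4],[[-0.0285,-0.019,0],3.5]]'

```text
time_s: 28.72
tcp_pos: [0.4882, 0.1843, 0.1089]
ee_rot: [[0.451, -0.893, -0.0], [-0.893, -0.451, 0.0], [-0.0, 0.0, -1.0]]
wrist_force: [1.4, 0.4, -0.3]
gripper_width: 0.521
gripper_force: 0.0
```

>>> apply_moves --moves '[[[0,0,0],0],[[0,0,0],0],[[0,0,0],0],[[0,0,0],0]]'

```text
time_s: 29.05
tcp_pos: [0.4881, 0.1818, 0.1088]
ee_rot: [[0.453, -0.891, -0.001], [-0.891, -0.453, -0.0], [-0.0, 0.001, -1.0]]
wrist_force: [-0.2, -0.5, 0.5]
gripper_width: 0.523
gripper_force: 0.0
```

```bash
python3 plan.py '[[0.4902,0.1832,0.0325,-62.5]]' -60
```

```text
t 29.05 tcp [0.4881 0.1818 0.1088] th -63.05 F [-0.2 -0.5  0.5] M [-0.004  0.019  0.054] q6 [ 38.3 -11.3] gw 45.5
end [0.4901 0.1834 0.0323] -62.6 3 rows
[[[-0.0,-0.001,0.0255],0.0],[[-0.0,-0.001,0.0255],-0.5],[[-0.0005,-0.0005,0.0255],0.0]]
```

>>> apply_moves --moves '[[[0,-0.001,0.0255],0],[[0,-0.001,0.0255],0],[[0,0,0.016],0],[[0,0,0.0085],0],[[0,0,0],0]]'

```text
time_s: 29.47
tcp_pos: [0.4892, 0.1818, 0.0319]
ee_rot: [[0.452, -0.892, -0.004], [-0.892, -0.452, -0.003], [0.001, 0.004, -1.0]]
wrist_force: [-0.4, 0.1, 0.1]
gripper_width: 0.52
gripper_force: 0.0
```

>>> apply_moves --moves '[[[0,0,0],0],[[0,0,0],0],[[0,0,0],0],[[0,0,0],0],[[0,0,0],0]]' --hand 0.0

```text
time_s: 29.88
tcp_pos: [0.4907, 0.1839, 0.0344]
ee_rot: [[0.454, -0.891, 0.001], [-0.891, -0.454, 0.001], [-0.0, -0.002, -1.0]]
wrist_force: [0.3, -0.3, 0.1]
gripper_width: 0.224
gripper_force: 0.0
```

>>> apply_moves --moves '[[[0,0,0],0],[[0,0,0],0],[[0,0,0],0]]'

```text
time_s: 30.13
tcp_pos: [0.49, 0.1834, 0.0341]
ee_rot: [[0.454, -0.891, -0.001], [-0.891, -0.454, -0.0], [0.0, 0.001, -1.0]]
wrist_force: [-2.7, 0.2, 5.3]
gripper_width: 0.138
gripper_force: 30.0
```

>>> apply_moves --moves '[[[0,0,0.0001],4],[[0,0,0.0001],4],[[0,0,0.0002],4]]'

```text
time_s: 30.38
tcp_pos: [0.4902, 0.1835, 0.0336]
ee_rot: [[0.256, -0.967, -0.0], [-0.967, -0.256, -0.0], [0.0, 0.0, -1.0]]
wrist_force: [-2.2, -1.3, 4.3]
gripper_width: 0.137
gripper_force: 30.0
```

```bash
python3 s.py
```

```text
t 30.38 th -75.17 Mz 0.134 eff6 0.439 v6 -48 [0.4902 0.1835 0.0336] [-2.2 -1.3  4.3]
```

>>> apply_moves --moves '[[[0,0,0.0001],2],[[0,0,0.0001],2],[[0,0,0.0001],2],[[0,0,0],2]]'

```text
time_s: 30.72
tcp_pos: [0.4904, 0.1836, 0.0334]
ee_rot: [[0.121, -0.993, 0.0], [-0.993, -0.121, -0.0], [0.0, -0.0, -1.0]]
wrist_force: [-1.3, -0.0, 3.0]
gripper_width: 0.134
gripper_force: 30.0
```

```bash
python3 s.py
```

```text
t 30.72 th -83.07 Mz 0.076 eff6 0.163 v6 -24 [0.4904 0.1836 0.0334] [-1.3 -0.   3. ]
```

>>> apply_moves --moves '[[[0,0,0.0001],2],[[0,0,0.0001],2],[[0,0,0],2],[[0,0,0.0001],2]]'

```text
time_s: 31.05
tcp_pos: [0.4907, 0.1836, 0.0331]
ee_rot: [[-0.019, -1.0, 0.001], [-1.0, 0.019, 0.0], [-0.0, -0.001, -1.0]]
wrist_force: [-1.0, -1.0, 4.0]
gripper_width: 0.137
gripper_force: 30.0
```

```bash
python3 s.py
```

```text
t 31.05 th -91.07 Mz 0.080 eff6 0.163 v6 -24 [0.4907 0.1836 0.0331] [-1. -1.  4.]
```

>>> apply_moves --moves '[[[0,0,0.0001],2],[[0,0,0.0001],2]]'

```text
time_s: 31.22
tcp_pos: [0.4908, 0.1836, 0.0331]
ee_rot: [[-0.088, -0.996, 0.001], [-0.996, 0.088, -0.0], [-0.0, -0.001, -1.0]]
wrist_force: [-1.8, -1.6, 5.9]
gripper_width: 0.135
gripper_force: 30.0
```

```bash
python3 s.py
```

```text
t 31.22 th -95.06 Mz 0.144 eff6 0.126 v6 -24 [0.4908 0.1836 0.0331] [-1.8 -1.6  5.9]
```

>>> apply_moves --moves '[[[0,0,0.0001],2],[[0,0,0],2],[[0,0,0],2]]'

```text
time_s: 31.47
tcp_pos: [0.4909, 0.1836, 0.033]
ee_rot: [[-0.191, -0.982, 0.001], [-0.982, 0.191, -0.0], [-0.0, -0.001, -1.0]]
wrist_force: [-0.9, -2.5, 3.6]
gripper_width: 0.138
gripper_force: 30.0
```

```bash
python3 s.py
```

```text
t 31.47 th -101.04 Mz 0.184 eff6 0.067 v6 -24 [0.4909 0.1836 0.033 ] [-0.9 -2.5  3.6]
```

>>> apply_moves --moves '[[[0,0,0],2]]'

```text
time_s: 31.55
tcp_pos: [0.491, 0.1836, 0.0331]
ee_rot: [[-0.226, -0.974, 0.001], [-0.974, 0.226, -0.0], [-0.0, -0.001, -1.0]]
wrist_force: [0.1, -1.3, 3.9]
gripper_width: 0.138
gripper_force: 30.0
```

```bash
python3 s.py
```

```text
t 31.55 th -103.03 Mz 0.242 eff6 0.049 v6 -24 [0.491  0.1836 0.0331] [ 0.1 -1.3  3.9]
```

>>> apply_moves --moves '[[[0,0,0],2],[[0,0,0],2],[[0,0,0],2]]'

```text
time_s: 31.8
tcp_pos: [0.4911, 0.1836, 0.033]
ee_rot: [[-0.326, -0.945, 0.002], [-0.945, 0.326, -0.0], [-0.0, -0.001, -1.0]]
wrist_force: [0.2, -2.0, 3.8]
gripper_width: 0.139
gripper_force: 30.0
```

```bash
python3 s.py
```

```text
t 31.80 th -109.01 Mz 0.276 eff6 -0.008 v6 -24 [0.4911 0.1836 0.033 ] [ 0.2 -2.   3.8]
```

>>> apply_moves --moves '[[[0,0,0],2]]'

```text
time_s: 31.88
tcp_pos: [0.4911, 0.1835, 0.033]
ee_rot: [[-0.358, -0.934, 0.002], [-0.934, 0.358, -0.0], [-0.0, -0.002, -1.0]]
wrist_force: [-0.0, -2.1, 2.6]
gripper_width: 0.137
gripper_force: 30.0
```

```bash
python3 s.py
```

```text
t 31.88 th -111.01 Mz 0.265 eff6 -0.027 v6 -24 [0.4911 0.1835 0.033 ] [-0.  -2.1  2.6]
```

>>> apply_moves --moves '[[[0,0,0],2],[[0,0,0],2]]'

```text
time_s: 32.05
tcp_pos: [0.4912, 0.1835, 0.033]
ee_rot: [[-0.423, -0.906, 0.002], [-0.906, 0.423, -0.0], [-0.001, -0.002, -1.0]]
wrist_force: [1.6, -3.0, 3.5]
gripper_width: 0.134
gripper_force: 30.0
```

```bash
python3 s.py
```

```text
t 32.05 th -114.99 Mz 0.370 eff6 -0.064 v6 -24 [0.4912 0.1835 0.033 ] [ 1.6 -3.   3.5]
```

>>> apply_moves --moves '[[[0,0,0],2]]'

```text
time_s: 32.13
tcp_pos: [0.4913, 0.1835, 0.033]
ee_rot: [[-0.454, -0.891, 0.002], [-0.891, 0.454, -0.0], [-0.001, -0.002, -1.0]]
wrist_force: [2.2, -2.2, 3.3]
gripper_width: 0.136
gripper_force: 30.0
```

```bash
python3 s.py
```

```text
t 32.13 th -116.99 Mz 0.313 eff6 -0.082 v6 -24 [0.4913 0.1835 0.033 ] [ 2.2 -2.2  3.3]
```

>>> apply_moves --moves '[[[0,0,0],0],[[0,0,0],0],[[0,0,0],0],[[0,0,-0.015],0],[[0,0,-0.03],0]]' --hand 0.045

```text
time_s: 32.55
tcp_pos: [0.4878, 0.182, 0.0743]
ee_rot: [[-0.455, -0.891, -0.008], [-0.891, 0.455, -0.005], [0.008, 0.005, -1.0]]
wrist_force: [0.7, 0.9, -0.1]
gripper_width: 0.43
gripper_force: 0.0
```

>>> apply_moves --moves '[[[0,0,-0.032],0],[[0,0,0],0]]'

```text
time_s: 32.72
tcp_pos: [0.494, 0.1858, 0.1151]
ee_rot: [[-0.452, -0.892, 0.01], [-0.892, 0.452, 0.006], [-0.01, -0.007, -1.0]]
wrist_force: [1.0, 1.0, 0.3]
gripper_width: 0.496
gripper_force: 0.0
```

```bash
python3 plan.py '[[0.6725,0.0010,0.113,-90]]' -117
```

```text
t 32.7167 tcp [0.494  0.1858 0.1151] th -116.89 F [1.  1.  0.3] M [ 0.156 -0.178  0.029] q6 [ 38.3 -65.3] gw 43.2
end [0.6724 0.0009 0.1131] -89.9 8 rows
[[[0.0105,-0.0305,0.0005],-3.5],[[0.0125,-0.0295,0.0],-3.5],[[0.014,-0.029,0.0005],-3.5],[[0.016,-0.028,0.0],-3.5],[[0.0175,-0.027,0.0005],-3.0]]
[[[0.019,-0.026,0.0],-3.5],[[0.0205,-0.0245,0.0005],-3.0],[[0.0215,-0.0235,0.0],-3.5]]
```

>>> apply_moves --moves '[[[0.0105,-0.0305,0],-3.5],[[0.0125,-0.0295,0],-3.5],[[0.014,-0.029,0],-3.5],[[0.016,-0.028,0],-3.5],[[0.0175,-0.027,0],-3]]'

```text
time_s: 33.13
tcp_pos: [0.6027, 0.0666, 0.109]
ee_rot: [[-0.17, -0.985, -0.0], [-0.985, 0.17, 0.0], [-0.0, 0.0, -1.0]]
wrist_force: [-0.6, 1.4, -0.0]
gripper_width: 0.518
gripper_force: 0.0
```

>>> apply_moves --moves '[[[0.019,-0.026,0],-3.5],[[0.0205,-0.0245,0],-3],[[0.0215,-0.0235,0],-3.5],[[0,0,0],0],[[0,0,0],0]]'

```text
time_s: 33.55
tcp_pos: [0.6687, -0.003, 0.108]
ee_rot: [[-0.003, -1.0, -0.001], [-1.0, 0.003, 0.0], [-0.0, 0.001, -1.0]]
wrist_force: [-0.3, -0.1, -0.1]
gripper_width: 0.518
gripper_force: 0.0
```

>>> apply_moves --moves '[[[0,0,0],0],[[0,0,0],0],[[0,0,0],0]]'

```text
time_s: 33.8
tcp_pos: [0.6678, -0.0007, 0.1095]
ee_rot: [[0.001, -1.0, -0.0], [-1.0, -0.001, 0.0], [-0.0, 0.0, -1.0]]
wrist_force: [0.6, 0.8, 0.3]
gripper_width: 0.519
gripper_force: 0.0
```

```bash
python3 plan.py '[[0.6686,-0.0004,0.0325,-90]]' -90
```

```text
t 33.8 tcp [ 0.6678 -0.0007  0.1095] th -89.94 F [0.6 0.8 0.3] M [ 0.055 -0.019 -0.042] q6 [ 13.8 -13.7] gw 45.1
end [ 6.688e-01 -2.000e-04  3.250e-02] -89.9 3 rows
[[[-0.0,-0.0005,0.0255],0.0],[[-0.0,-0.0,0.026],0.0],[[-0.0005,-0.0005,0.0255],0.0]]
```

>>> apply_moves --moves '[[[0,-0.0005,0.0255],0],[[0,0,0.026],0],[[0,0,0.016],0],[[0,0,0.0085],0],[[0,0,0],0]]'

```text
time_s: 34.22
tcp_pos: [0.6672, -0.0012, 0.0313]
ee_rot: [[0.0, -1.0, -0.004], [-1.0, -0.0, -0.001], [0.001, 0.004, -1.0]]
wrist_force: [-0.1, -0.4, 0.2]
gripper_width: 0.515
gripper_force: 0.0
```

>>> apply_moves --moves '[[[0,0,0],0],[[0,0,0],0],[[0,0,0],0],[[0,0,0],0],[[0,0,0],0]]' --hand 0.0

```text
time_s: 34.63
tcp_pos: [0.6693, -0.0016, 0.0344]
ee_rot: [[-0.0, -1.0, 0.002], [-1.0, 0.0, 0.0], [-0.0, -0.002, -1.0]]
wrist_force: [-0.2, 0.2, -0.7]
gripper_width: 0.223
gripper_force: 0.0
```

>>> apply_moves --moves '[[[0,0,0],0],[[0,0,0],0],[[0,0,0],0]]'

```text
time_s: 34.88
tcp_pos: [0.6685, -0.0017, 0.0339]
ee_rot: [[-0.001, -1.0, -0.001], [-1.0, 0.001, -0.0], [0.0, 0.001, -1.0]]
wrist_force: [-2.1, 0.0, 4.1]
gripper_width: 0.136
gripper_force: 30.0
```

>>> apply_moves --moves '[[[0,0,0.0001],4],[[0,0,0.0001],4],[[0,0,0.0002],2],[[0,0,0.0001],2],[[0,0,0.0001],2]]'

```text
time_s: 35.3
tcp_pos: [0.6683, -0.0017, 0.0334]
ee_rot: [[-0.243, -0.97, -0.001], [-0.97, 0.243, -0.0], [0.001, 0.001, -1.0]]
wrist_force: [-3.1, 0.6, 4.3]
gripper_width: 0.133
gripper_force: 30.0
```

```bash
python3 s.py
```

```text
t 35.30 th -104.07 Mz 0.156 eff6 0.158 v6 -24 [ 0.6683 -0.0017  0.0334] [-3.1  0.6  4.3]
```

>>> apply_moves --moves '[[[0,0,0.0001],2],[[0,0,0.0001],2],[[0,0,0.0001],2]]'

```text
time_s: 35.55
tcp_pos: [0.6682, -0.0017, 0.0332]
ee_rot: [[-0.343, -0.939, -0.001], [-0.939, 0.343, -0.0], [0.001, 0.001, -1.0]]
wrist_force: [-3.9, 0.6, 6.0]
gripper_width: 0.134
gripper_force: 30.0
```

```bash
python3 s.py
```

```text
t 35.55 th -110.07 Mz 0.100 eff6 0.147 v6 -24 [ 0.6682 -0.0017  0.0332] [-3.9  0.6  6. ]
```

>>> apply_moves --moves '[[[0,0,0.0001],2],[[0,0,0.0001],2],[[0,0,0.0001],2]]'

```text
time_s: 35.8
tcp_pos: [0.6681, -0.0016, 0.0332]
ee_rot: [[-0.439, -0.898, -0.002], [-0.898, 0.439, -0.0], [0.001, 0.001, -1.0]]
wrist_force: [-3.9, 0.4, 6.8]
gripper_width: 0.136
gripper_force: 30.0
```

```bash
python3 s.py
```

```text
t 35.80 th -116.06 Mz 0.146 eff6 0.099 v6 -24 [ 0.6681 -0.0016  0.0332] [-3.9  0.4  6.8]
```

>>> apply_moves --moves '[[[0,0,0.0001],2],[[0,0,0.0001],2]]'

```text
time_s: 35.97
tcp_pos: [0.668, -0.0015, 0.0331]
ee_rot: [[-0.501, -0.866, -0.002], [-0.866, 0.501, -0.0], [0.001, 0.001, -1.0]]
wrist_force: [-5.0, 1.3, 8.3]
gripper_width: 0.134
gripper_force: 30.0
```

```bash
python3 s.py
```

```text
t 35.97 th -120.04 Mz 0.201 eff6 0.061 v6 -24 [ 0.668  -0.0015  0.0331] [-5.   1.3  8.3]
```

>>> apply_moves --moves '[[[0,0,0],2],[[0,0,0],2],[[0,0,0],2]]'

```text
time_s: 36.22
tcp_pos: [0.668, -0.0015, 0.0331]
ee_rot: [[-0.588, -0.809, -0.002], [-0.809, 0.588, -0.0], [0.001, 0.001, -1.0]]
wrist_force: [-5.0, 1.8, 8.0]
gripper_width: 0.135
gripper_force: 30.0
```

```bash
python3 s.py
```

```text
t 36.22 th -126.03 Mz 0.271 eff6 0.006 v6 -24 [ 0.668  -0.0015  0.0331] [-5.   1.8  8. ]
```

>>> apply_moves --moves '[[[0,0,0],2],[[0,0,0],2]]'

```text
time_s: 36.38
tcp_pos: [0.6679, -0.0015, 0.0331]
ee_rot: [[-0.643, -0.766, -0.002], [-0.766, 0.643, -0.0], [0.002, 0.001, -1.0]]
wrist_force: [-5.4, 2.1, 7.3]
gripper_width: 0.136
gripper_force: 30.0
```

```bash
python3 s.py
```

```text
t 36.38 th -130.02 Mz 0.329 eff6 -0.033 v6 -24 [ 0.6679 -0.0015  0.0331] [-5.4  2.1  7.3]
```

>>> apply_moves --moves '[[[0,0,0],2],[[0,0,0],2]]'

```text
time_s: 36.55
tcp_pos: [0.6678, -0.0015, 0.0331]
ee_rot: [[-0.695, -0.719, -0.002], [-0.719, 0.695, -0.0], [0.002, 0.001, -1.0]]
wrist_force: [-4.5, 2.2, 7.3]
gripper_width: 0.133
gripper_force: 30.0
```

```bash
python3 s.py
```

```text
t 36.55 th -134.01 Mz 0.322 eff6 -0.074 v6 -24 [ 0.6678 -0.0015  0.0331] [-4.5  2.2  7.3]
```

>>> apply_moves --moves '[[[0,0,0],1.5]]'

```text
time_s: 36.63
tcp_pos: [0.6678, -0.0014, 0.0331]
ee_rot: [[-0.713, -0.701, -0.002], [-0.701, 0.713, -0.0], [0.002, 0.001, -1.0]]
wrist_force: [-4.1, 1.3, 7.5]
gripper_width: 0.139
gripper_force: 30.0
```

```bash
python3 s.py
```

```text
t 36.63 th -135.50 Mz 0.373 eff6 -0.203 v6 -17 [ 0.6678 -0.0014  0.0331] [-4.1  1.3  7.5]
```

>>> apply_moves --moves '[[[0,0,0],0],[[0,0,0],0],[[0,0,0],0],[[0,0,-0.015],0],[[0,0,-0.03],0]]' --hand 0.045

```text
time_s: 37.05
tcp_pos: [0.666, -0.0022, 0.0725]
ee_rot: [[-0.714, -0.7, -0.009], [-0.7, 0.714, -0.001], [0.007, 0.006, -1.0]]
wrist_force: [-0.3, 0.0, -0.5]
gripper_width: 0.428
gripper_force: 0.0
```

>>> apply_moves --moves '[[[0,0,-0.032],0],[[0,0,0],0]]'

```text
time_s: 37.22
tcp_pos: [0.6735, -0.0017, 0.1161]
ee_rot: [[-0.712, -0.702, 0.013], [-0.702, 0.712, 0.0], [-0.01, -0.009, -1.0]]
wrist_force: [1.0, 0.2, 0.4]
gripper_width: 0.499
gripper_force: 0.0
```

```bash
python3 plan.py '[[0.6815,0.1705,0.113,-68.5]]' -135; python3 look.py 1=.0168 2=.0168 3=.0168 4=.0168
```

```text
t 37.2167 tcp [ 0.6735 -0.0017  0.1161] th -135.42 F [1.  0.2 0.4] M [ 0.122 -0.261  0.013] q6 [ 13.7 -59.2] gw 43.4
end [0.6815 0.1702 0.1131] -68.4 10 rows
[[[-0.0125,0.0115,0.0005],-6.5],[[-0.014,0.01,0.0005],-6.5],[[-0.015,0.0085,0.0005],-6.5],[[-0.016,0.007,0.0],-7.0],[[-0.0165,0.005,0.0005],-6.5]]
[[[-0.017,0.003,0.0],-7.0],[[-0.017,0.001,0.0005],-6.5],[[-0.0175,-0.001,0.0],-7.0],[[-0.017,-0.0035,0.0005],-6.5],[[-0.016,-0.005,0.0],-7.0]]
nut 1 side bar 112.8 (-67.2) cost 0.249 area 235
nut 2 side bar 69.2 (-110.8) cost 0.201 area 329
nut 2 top bar 64.6 (-115.4) cost 0.112 area 308
nut 3 side bar 136.8 (-43.2) cost 0.100 area 377
nut 4 side bar 44.2 (-135.8) cost 0.105 area 408
```

>>> apply_moves --moves '[[[-0.0125,0.0115,0],-6.5],[[-0.014,0.01,0],-6.5],[[-0.015,0.0085,0],-6.5],[[-0.016,0.007,0],-7],[[-0.0165,0.005,0],-6.5]]'

```text
time_s: 37.83
tcp_pos: [0.6722, 0.0848, 0.1068]
ee_rot: [[-0.211, -0.977, -0.003], [-0.977, 0.211, -0.001], [0.002, 0.003, -1.0]]
wrist_force: [0.1, 0.7, 0.6]
gripper_width: 0.517
gripper_force: 0.0
```

>>> apply_moves --moves '[[[-0.017,0.003,0],-7],[[-0.017,0.001,0],-6.5],[[-0.0175,-0.001,0],-7],[[-0.017,-0.0035,0],-6.5],[[-0.016,-0.005,0],-7]]'

```text
time_s: 38.25
tcp_pos: [0.6763, 0.1707, 0.1067]
ee_rot: [[0.372, -0.928, -0.003], [-0.928, -0.372, -0.001], [0.0, 0.004, -1.0]]
wrist_force: [0.1, 0.9, -0.1]
gripper_width: 0.516
gripper_force: 0.0
```

>>> apply_moves --moves '[[[0,0,0],0],[[0,0,0],0],[[0,0,0],0],[[0,0,0],0]]'

```text
time_s: 38.58
tcp_pos: [0.6767, 0.1692, 0.1081]
ee_rot: [[0.364, -0.931, -0.001], [-0.931, -0.364, -0.001], [0.0, 0.002, -1.0]]
wrist_force: [-0.3, -1.5, -0.5]
gripper_width: 0.516
gripper_force: 0.0
```

```bash
python3 plan.py '[[0.6803,0.1692,0.0315,-68.2]]' -68
```

```text
t 38.5833 tcp [0.6767 0.1692 0.1081] th -68.63 F [-0.3 -1.5 -0.5] M [ 0.036 -0.025  0.012] q6 [27.3 -5.9] gw 44.9
end [0.6805 0.1691 0.0316] -68.1 3 rows
[[[0.0005,-0.001,0.0255],0.0],[[0.0005,-0.001,0.0255],0.0],[[0.0005,-0.0015,0.0255],-0.5]]
```

>>> apply_moves --moves '[[[0.0005,-0.001,0.0255],0],[[0.0005,-0.001,0.0255],0],[[0.0005,-0.0015,0.016],-0.5],[[0,0,0.008],0],[[0,0,0],0]]'

```text
time_s: 39.0
tcp_pos: [0.6795, 0.1686, 0.0314]
ee_rot: [[0.373, -0.928, -0.004], [-0.928, -0.373, -0.002], [0.0, 0.005, -1.0]]
wrist_force: [-0.9, -0.4, -0.3]
gripper_width: 0.519
gripper_force: 0.0
```

>>> apply_moves --moves '[[[0,0,0],0],[[0,0,0],0],[[0,0,0],0],[[0,0,0],0],[[0,0,0],0]]' --hand 0.0

```text
time_s: 39.42
tcp_pos: [0.6813, 0.1703, 0.035]
ee_rot: [[0.374, -0.927, 0.002], [-0.927, -0.374, 0.001], [-0.0, -0.002, -1.0]]
wrist_force: [-0.6, -0.0, 0.0]
gripper_width: 0.222
gripper_force: 0.0
```

>>> apply_moves --moves '[[[0,0,0],0],[[0,0,0],0],[[0,0,0],0]]'

```text
time_s: 39.67
tcp_pos: [0.6799, 0.1696, 0.0345]
ee_rot: [[0.375, -0.927, -0.002], [-0.927, -0.375, -0.001], [0.0, 0.002, -1.0]]
wrist_force: [-5.1, -0.5, 5.1]
gripper_width: 0.138
gripper_force: 30.0
```

>>> apply_moves --moves '[[[0,0,0],2]]'

```text
time_s: 39.75
tcp_pos: [0.6799, 0.1697, 0.0345]
ee_rot: [[0.342, -0.94, -0.002], [-0.94, -0.342, -0.001], [0.0, 0.002, -1.0]]
wrist_force: [-4.4, -1.0, 5.0]
gripper_width: 0.137
gripper_force: 30.0
```

```bash
python3 s.py
```

```text
t 39.75 th -69.98 Mz 0.382 eff6 0.084 v6 -26 [0.6799 0.1697 0.0345] [-4.4 -1.   5. ]
```

>>> apply_moves --moves '[[[0,0,0],0],[[0,0,0],0],[[0,0,0],0],[[0,0,-0.015],0],[[0,0,-0.03],0]]' --hand 0.045

```text
time_s: 40.17
tcp_pos: [0.6784, 0.1692, 0.0743]
ee_rot: [[0.341, -0.94, -0.008], [-0.94, -0.341, -0.003], [-0.0, 0.009, -1.0]]
wrist_force: [0.4, -0.2, -0.2]
gripper_width: 0.429
gripper_force: 0.0
```

>>> apply_moves --moves '[[[0,0,-0.035],0],[[0,0,-0.035],0],[[0,0,-0.02],0],[[0,0,0],0],[[0,0,0],0]]'

```text
time_s: 40.58
tcp_pos: [0.6819, 0.1706, 0.1706]
ee_rot: [[0.342, -0.94, 0.004], [-0.94, -0.342, 0.002], [-0.001, -0.004, -1.0]]
wrist_force: [0.6, 0.1, -0.7]
gripper_width: 0.513
gripper_force: 0.0
```

>>> apply_moves --moves '[[[0,0,0],0],[[0,0,0],0],[[0,0,0],0],[[0,0,0],0],[[0,0,0],0]]'

```text
time_s: 41.0
tcp_pos: [0.6807, 0.17, 0.168]
ee_rot: [[0.342, -0.94, -0.001], [-0.94, -0.342, -0.001], [0.0, 0.001, -1.0]]
wrist_force: [0.3, 0.6, -0.3]
gripper_width: 0.519
gripper_force: 0.0
```

```bash
python3 - <<'E'
from h import *
c=imaging.capture("side"); cv2.imwrite("pics/end.png",c["frame"])
for t in("bottle","vase","can"): print(t,np.round(np.array(models.place_of(c,t)[0]["at"])*[560,420],1))
print(r.sense()["tcp_pos"],r.sense()["wrist_force"])
E
```

```text
bottle [223.4 315. ]
vase [309.6 332.7]
can [212.  198.2]
[0.6809065  0.17008429 0.16874869] [-0.16700482  0.00282263  0.19040191]
```

View pics/end.png

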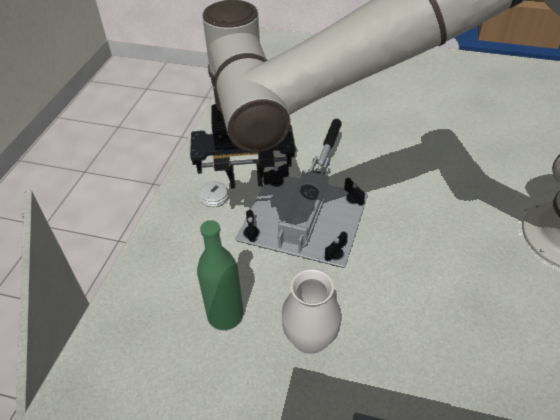

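The last picture shows the hand well clear of the crusher. The bottle (223,315), vase (310,333) and can (212,198) are where they stood at the start, and all four nuts are turned down.

```bash
python3 -c "
from station import r
print(r.finish_job())"
```

```text
the job is handed in; nothing more can be done
None
```

I handed the job in at about 41 s; no verdict came back. All four nuts were drawn down crosswise in two rounds to an estimated 0.36–0.40 N m. I rechecked only nut 1 after the others were tight, and it read about 0.38 N m. The flange's level wasn't measured directly. The bystanders look unmoved and the hand is clear.

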